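# Shut and cam-lock the gate of a cast duplicating box

## Robot

A 6-joint arm with a two-finger parallel gripper is mounted at the origin on a cart in front of the work surface, level with it; the furniture and walls round the work are solid. World frame = base frame: x ahead of the robot, y to its left, z up, the work surface at z = 0. Lengths are in mm, angles in rad, forces in N, time in s.
With the tool pointing down it reaches from about 400 to 925 mm from the base axis. Payload 12.5 kg.
Tool frame: the origin (TCP) lies at the very end of the fingers, on their centre line; the grasp point (between the pads) lies 19 mm behind it; x points along the fingers, y is the direction in which the jaws open and shut, and the axes are right-handed (so a half turn about x gives the same grasp; the last joint's range is limited). The gripper opens to 95 mm and grips with 3 to 60 N. Pads are 20 mm wide; open, the fingers measure 119 mm over their backs; the gripper's body (75 mm by 180 mm) begins 59 mm behind the grasp point.
Start: joints at [-1.445, 0.491, 1.559, -0, 1.092, -0.106], TCP at [143.603, -608.297, 214.661] pointing down, gripper open.
Joint ranges: [-3.1, 3.1], [-0.84, 2.19], [0.05, 2.79], [-1.13, 4.28], [0.06, 2.93], [-2.69, 2.69]. Speed limits (rad/s): [2.22, 2.22, 2.79, 3.14, 3.14, 3.14].

## Interface

Orientations are given as [roll, pitch, yaw] about the fixed x, y, z axes, in that order (R = Rz(yaw) Ry(pitch) Rx(roll)).
In Python, from cell import * gives the robot as it stands.
- The arm moves only by the tool step_arm, never from a script. Its argument "steps" is a list of rows, each a list of 4 numbers: the shift along the tool's x, y, z in units of 50 mm (1.0 is 50 mm), then the turn about the tool's x in units of 8 degrees (1.0 is 8 degrees). A call has 1 to 20 rows; each row shifts and turns the commanded pose from where the row before left it, along the tool's axes as they then stand; what a row does not reach is not made up. A row lasts 1/8 s, in which the tool goes at most 62.5 mm and 10.7 degrees, less where a joint would pass 70% of its speed; a pose out of reach is approached as far as the arm can. A call is refused whole if a number of a shift passes 1 or a number of a turn 1, either way. A call with a gripper value outside its range is refused whole. "jaw" is the closure, from 0 (fully open) to 1 (shut), set as the call begins (left out, the last holds). The fingers move at their own pace and stop on an object; the grip force is fixed at half the most. Time passes only in rows, so rows that do not move let the fingers close. It gives the time, the measured TCP pose, the force and the opening at its end, in the units of the state.
- state(): the state, without advancing time (a new reading comes with each control period).
- read_camera(name): name is "scene" or "side" or "wrist"; returns the picture (420x560x3 uint8, red, green, blue); there is no depth.
- camera_info(name): a dict with "mtx" (3x3 intrinsics, pixels), "eye" and "attitude" of the camera in the world; the wrist camera has in their place "hand_eye" (4x4, takes a point from camera to tool coordinates, whose origin is the TCP and whose axes are the tool frame's). Camera axes: x right, y down, z forward; pixel columns grow to the right and rows downward; lengths in mm; the calibration is good to about 2 mm. A picture is of the moment at which its call begins: read the wrist's pose just before it. camera_info takes no time and is no camera call.
- job_done(): hands the job in, once; it reports no verdict.
The state is a dict: "t": time; "joints": joint angles; "qvel": joint speeds; "tau": joint torques, N m; "eef_pos": TCP position; "tcp_rot": TCP orientation; "ft_force": force on the tool from outside, world axes, zero at the start; "moment": the same for the moment, N m; "opening": opening from 0.0 (shut) to 1.0 (fully open).
Only numpy, scipy, OpenCV 4.12 (cv2) and the standard library are available. Lean on these libraries where they do the work, as an engineer would, in place of code of your own. Each camera call takes 0.05 s, during which the arm holds its last target.

## Task

The green cast stands ready in the duplicating box. Push the box's sliding gate shut until the spring catch snaps in behind it, then swing the red cam lever anticlockwise (seen from above), about a quarter turn, until the gate is drawn tight and fully home on the box and the lever will go no further. Feel for that point and do not wrench the lever beyond it; then let go, and leave the cast and the bottles, jars and other things around undisturbed.

Things in the scene. Friction and masses are not known exactly. Their poses are not given: they have to be found in the camera images.
- mould_box: Fixed duplicating box: steel bed 236x152x12 mm with a three-walled aluminium box (tops 48 mm above worktop). Origin: worktop level, middle of the box's open mouth; +x = the gate's closing direction. Bed x -130 to +106, y -95 to +57 mm. Spring catch at the mouth's +y side (to y 75, z 38 mm), cam at the -y side, rubber seal on the mouth. Guides 6 mm high on the bed at y +-52 mm.
- gate (a joint): Gate position, m: 0 to 0.02 at the start (open), 0.060 fully home, metal on metal. Drags with 4 N; meets the seal at 0.0555 (3.5 N per mm); the catch takes about 4 N to push aside and snaps in behind the gate at 0.0564. To the click takes about 12 N; the gate then stays when let go. The last 3 mm is the cam's work.
- gate_push (a point): Middle of the orange pad on the gate's outer (-x) face, 38 mm above the worktop: push here; moves with the gate. The gate is an upright aluminium plate 12 mm thick, 96 mm wide, from 12.5 to 52.5 mm above the worktop. Behind it the bed (top at 12 mm) is free for closed fingertips.
- catch (a joint): How far the brass spring catch is pushed aside, in m: 0 when it stands out (before, and again after it has snapped in behind the gate), about 0.007 while the gate is passing it.
- cam (a joint): Angle of the cam, rad, growing anticlockwise from above; 0 to 0.2 at the start. About 2 N at the knob until the spiral takes the steel pin on the gate, then up to about 6 N as the seal is pressed, then steadily more (10 N and up) once the gate is home: anywhere from 0.95 to 2.0 rad, as the pin is set differently each time. Stays where left. Works only with the gate on its catch.
- lever (a joint): How far the red lever is bent against the cam, rad (0 unloaded). The lever is of spring steel and gives about 0.1 mm at the knob (0.0018 rad) per newton; 0.037 rad (20 N at the knob) counts as wrenched. Firmly tight is 10 to 14 N at the knob.
- cam_axis (a point): Vertical turning axis of the cam, at the height of the middle of the lever's knob (62 mm above the worktop); fixed to mould_box.
- lever_knob (a point): Middle of the black upright round knob (14 mm thick, 48 to 76 mm above the worktop) on the end of the red lever, 55 mm from cam_axis. At cam = 0 the lever points to 222 degrees in mould_box (from +x towards +y) and swings round the outside of the box. Push it or cage it loosely: a hard pinch that does not turn with the lever adds drag.
- green_cast: Green stone dental cast, 65 x 72 x 32 mm, loose on the bed inside the box; origin at the middle of its underside.
- pink_jar: Bystander: pink jar with white lid, diameter 60, 70 mm tall, loose; origin at its underside.
- brown_bottle: Bystander: brown glass bottle with black cap, diameter 54, 122 mm tall, loose; origin at its underside.
- flask: Bystander: yellowish brass two-part flask, 64 x 76 x 58 mm, loose; origin at its underside.
- green_bowl: Bystander: green rubber mixing bowl, diameter 107, 62 mm tall, loose; origin at its underside.
- dropper: Bystander: small white dropper bottle, diameter 30, 67 mm tall, loose; origin at its underside.
- flat_tin: Bystander: flat round tin, diameter 58, 22 mm tall, loose; origin at its underside.
There are look-alikes about, which are no part of the job. Leave any pink look-alike of the green_cast alone.

How it is judged:
By the outcome, as a careful person would: the job done as asked, in the order asked, and still so for the second after the job is handed in, with the robot touching nothing.
It also fails if it takes over 69 s, if anything falls off the work surface, if the arm or the gripper's body presses on something with over 40 N, if the wrist force passes 120 N, or if a joint passes its speed limit or range.

## Working session

There is one attempt and no reset: what is moved stays moved. The work goes in short steps, Python scripts to look and compute and a tool call to move; the robot and the scene stay as the last step left them, time stands still between calls to the robot, and variables do not carry over. Pictures are saved under pics/ and viewed, and the job is handed in when it is done.

Besides the shell and the picture viewer there is one more tool, called after "Request:" as name([rows], argument=value, ...), one row to a line, values as JSON. step_arm: Moves the arm, as the interface text tells. Its arguments: {"type":"object","properties":{"steps":{"type":"array","items":{"type":"array","items":{"type":"number"}}},"jaw":{"type":"number"}},"required":["steps"]}

```bash
mkdir -p pics; ls; python3 - <<'E'
from cell import *
import cv2
print(state())
for n in ("scene","side","wrist"):
    cv2.imwrite(f"pics/{n}0.png",read_camera(n)[:,:,::-1]); print(n,camera_info(n))
E
```

```text
pics
{'t': 0.0, 'joints': array([-1.44458985e+00,  4.91577050e-01,  1.55947110e+00, -4.14616735e-05,
        1.09166979e+00, -1.05589431e-01]), 'qvel': array([ 0.00033145,  0.00089936,  0.0011317 , -0.00083373,  0.00062739,
       -0.00055102]), 'tau': array([ 3.32941941e-03, -6.12634492e+01, -2.58170950e+01,  6.92979922e-02,
        4.83281922e-02, -7.96732229e-05]), 'eef_pos': array([ 143.56604403, -608.0333966 ,  214.04342159]), 'tcp_rot': array([-1.64371992,  1.56967044,  1.72968777]), 'ft_force': array([-1.09012938,  0.21385721, -0.34959772]), 'moment': array([-0.0010782 , -0.02749843, -0.03749288]), 'opening': 0.9982646755317285}
scene {'mtx': array([[394.26165255,   0.        , 281.88322851],
       [  0.        , 394.26165255, 214.19463081],
       [  0.        ,   0.        ,   1.        ]]), 'eye': array([-256.26539973,  738.51740914,  572.19913939]), 'attitude': array([-2.0066852 ,  0.00309978, -2.39771668])}
side {'mtx': array([[431.53690261,   0.        , 275.0438445 ],
       [  0.        , 431.53690261, 206.96745951],
       [  0.        ,   0.        ,   1.        ]]), 'eye': array([ 76.50595601, 900.21582953, 966.25195339]), 'attitude': array([-2.2932053 ,  0.00325674, -2.75930917])}
wrist {'mtx': array([[353.60168959,   0.        , 273.67010738],
       [  0.        , 353.60168959, 205.72214289],
       [  0.        ,   0.        ,   1.        ]]), 'hand_eye': array([[ 9.85253329e-04, -2.96485275e-01,  9.55036916e-01,
        -1.69952868e+02],
       [ 9.99999351e-01,  8.39272293e-04, -7.71091463e-04,
        -1.51211664e+00],
       [-5.72918757e-04,  9.55037055e-01,  2.96485910e-01,
        -8.41354917e+01],
       [ 0.00000000e+00,  0.00000000e+00,  0.00000000e+00,
         1.00000000e+00]])}
```

View pics/scene0.png

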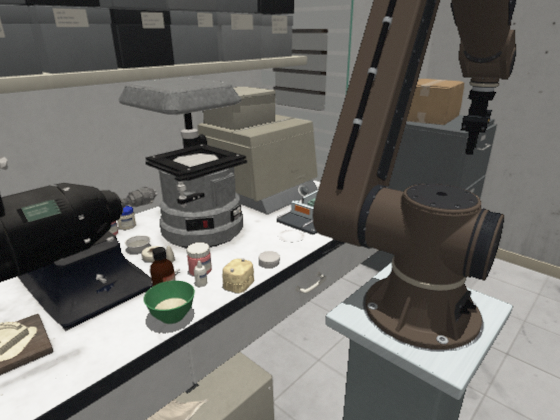

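View pics/side0.png

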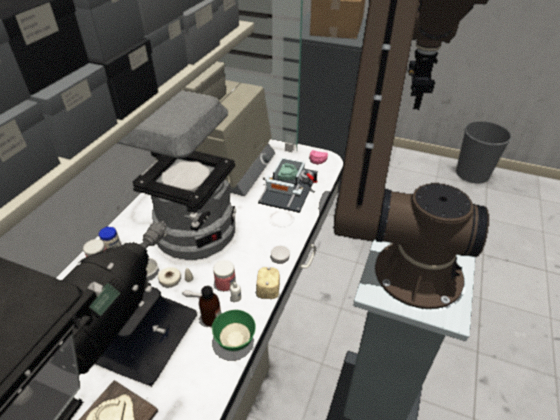

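View pics/wrist0.png

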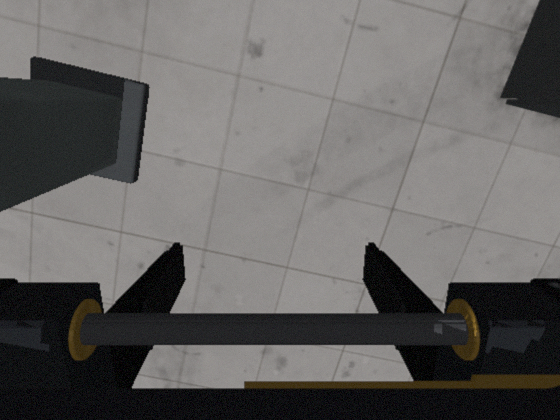

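The side view shows the box around pixel (288,185), with the red lever near (310,178). I'll zoom in and get rough world positions.

```bash
cat > h.py <<'E'
from cell import *
import numpy as np, cv2
from scipy.spatial.transform import Rotation as R
def cam(name,st=None):
    i=camera_info(name)
    if name=="wrist":
        st=st or state()
        T=np.eye(4);T[:3,:3]=R.from_euler('xyz',st['tcp_rot']).as_matrix();T[:3,3]=st['eef_pos']
        T=T@i['hand_eye']; return i['mtx'],T[:3,:3],T[:3,3]
    return i['mtx'],R.from_euler('xyz',i['attitude']).as_matrix(),np.array(i['eye'])
def ray(c,uv,z):
    K,Rm,e=c; d=Rm@np.linalg.solve(K,[uv[0],uv[1],1.]); return e+d*(z-e[2])/d[2]
def proj(c,p):
    K,Rm,e=c; q=K@(Rm.T@(np.asarray(p,float)-e)); return q[:2]/q[2]
E
python3 - <<'E'
from h import *
c=cam('side')
for uv in [(262,202),(305,208),(316,168),(280,158),(310,178),(288,170),(318,156),(340,160)]: print(uv,ray(c,uv,12).round())
im=cv2.imread('pics/side0.png')[130:230,230:350]; cv2.imwrite('pics/sz.png',cv2.resize(im,(720,600),interpolation=cv2.INTER_CUBIC))
im=cv2.imread('pics/scene0.png')[165:260,240:360]; cv2.imwrite('pics/cz.png',cv2.resize(im,(720,570),interpolation=cv2.INTER_CUBIC))
E
```

```text
(262, 202) [ 534. -110.   12.]
(305, 208) [ 389. -135.   12.]
(316, 168) [ 423. -363.   12.]
(280, 158) [ 572. -374.   12.]
(310, 178) [ 425. -297.   12.]
(288, 170) [ 516. -313.   12.]
(318, 156) [ 440. -441.   12.]
(340, 160) [ 354. -446.   12.]
```

View pics/sz.png

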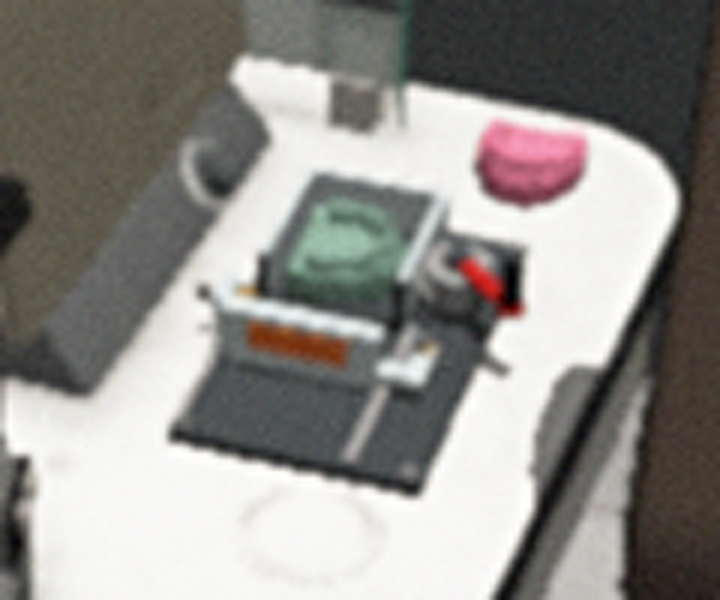

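View pics/cz.png

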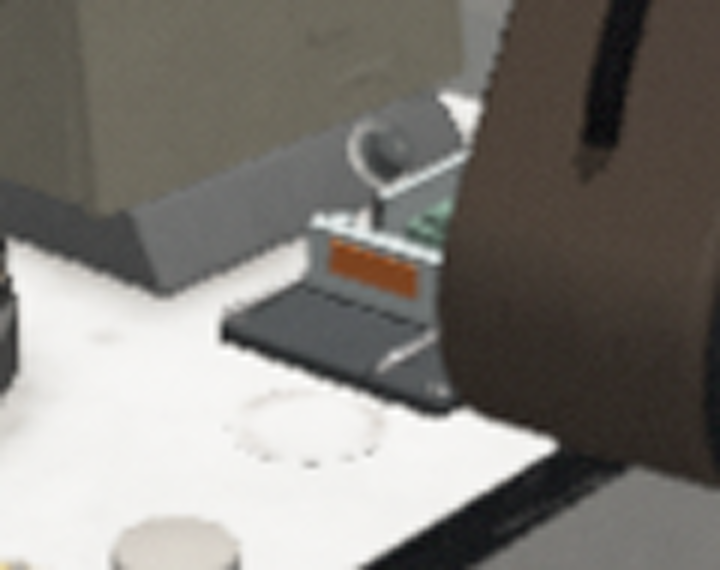

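```bash
python3 - <<'E'
from h import *
c=cam('side')
a=ray(c,(230+175/6,130+437/6),12);b=ray(c,(230+415/6,130+492/6),12);d=ray(c,(230+318/6,130+178/6),48)
print(a,b,d,np.linalg.norm(a-b))
yb=(a-b)/np.linalg.norm(a-b);print(np.degrees(np.arctan2(yb[1],yb[0]))-90)
xb=np.array([yb[1],-yb[0],0]); o=a+130*xb-57*yb; print(xb,yb,o)
s=state();print(R.from_euler('xyz',s['tcp_rot']).as_matrix().round(3))
E
```

```text
[ 541.07241975 -102.97592937   12.        ] [ 399.95849624 -109.32202523   12.        ] [ 538.85058164 -320.07777674   48.        ] 141.25654796535065
-87.4250614268753
[ 0.04492603 -0.99899032  0.        ] [ 9.98990316e-01  4.49260297e-02 -1.60965052e-15] [ 489.97035559 -235.40545416   12.        ]
[[-0.     0.23  -0.973]
 [ 0.001 -0.973 -0.23 ]
 [-1.    -0.001 -0.   ]]
```

Request:
step_arm([
  [0, -0.3, -0.5, 0],
  [0, -0.55, -0.85, 0],
  [0, -0.55, -0.85, 0],
  [0, -0.55, -0.85, 0],
  [0, -0.55, -0.85, 0],
  [0, -0.55, -0.85, 0],
  [0, -0.55, -0.85, 0],
  [0, -0.55, -0.85, 0],
  [0.1, -0.55, -0.85, 0],
  [0.1, -0.55, -0.85, 0],
  [0.1, -0.3, -0.5, 0],
  [0, 0, 0, 0.65],
  [0, 0, 0, 0.65],
  [0, 0, 0, 0],
], jaw=1)

```text
t: 1.9
eef_pos: [500.8, -238.7, 199.4]
tcp_rot: [-0.382, 1.57, 2.811]
ft_force: [0.2, -0.7, -0.3]
opening: 0.003
```

```bash
python3 - <<'E'
from h import *
s=state();print(s); im=read_camera('wrist')
np.save('w1.npy',s,allow_pickle=True)
cv2.imwrite('pics/w1.png',cv2.resize(im[:,:,::-1],(800,600),interpolation=cv2.INTER_CUBIC));cv2.imwrite('pics/w1raw.png',im[:,:,::-1])
E
```

```text
{'t': 1.9, 'joints': array([-5.63905326e-01,  4.08244355e-01,  1.75094032e+00, -1.00534194e-04,
        9.82760459e-01,  9.55865665e-01]), 'qvel': array([-0.00482487, -0.00095462,  0.00089463,  0.00057574, -0.00114145,
       -0.04967474]), 'tau': array([ 2.19207653e-01, -5.36614501e+01, -2.39241886e+01,  6.96563884e-02,
       -4.94162855e-02,  7.76781030e-01]), 'eef_pos': array([ 500.75491525, -238.73387215,  199.44451752]), 'tcp_rot': array([-0.38198633,  1.57043406,  2.81068745]), 'ft_force': array([ 0.20884159, -0.73123876, -0.3178895 ]), 'moment': array([-0.00753744, -0.01405367,  0.05863014]), 'opening': 0.0033802234098898}
```

View pics/w1.png

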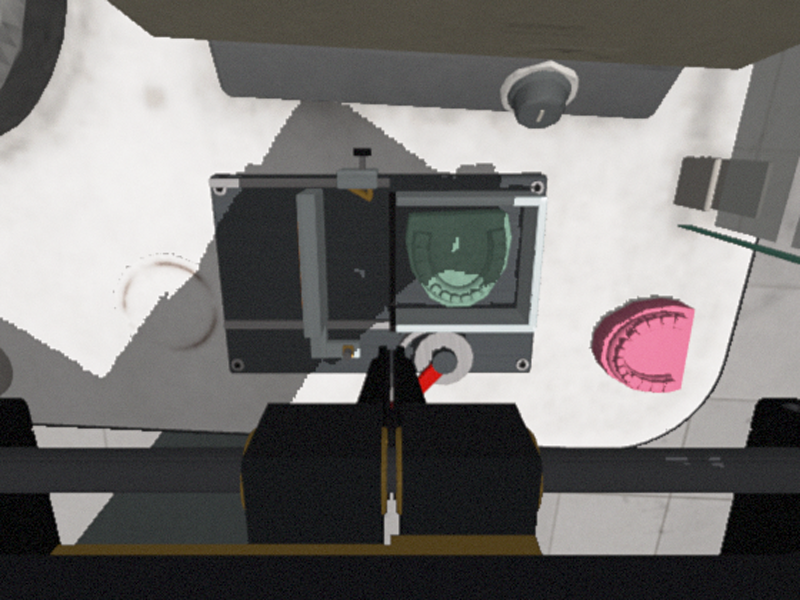

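The wrist view shows the bed corners (800-px picture) at (210,176), (546,174), (232,373) and (530,373). The gate's top edge is at columns 300–322, the cam hub at about (443,362), and the red lever points down-left from it, partly behind the fingers.

```bash
cat >> h.py <<'E'
def fit(P,Q): # P box -> Q world
    pc,qc=P.mean(0),Q.mean(0);A=(P-pc);B=(Q-qc)
    th=np.arctan2((A[:,0]*B[:,1]-A[:,1]*B[:,0]).sum(),(A*B).sum())
    Rm=np.array([[np.cos(th),-np.sin(th)],[np.sin(th),np.cos(th)]]);return th,qc-Rm@pc,Rm
E
python3 - <<'E'
from h import *
s=np.load('w1.npy',allow_pickle=True).item(); c=cam('wrist',s)
px=np.array([(210,176),(546,174),(232,373),(530,373)])*0.7
Q=np.array([ray(c,p,12)[:2] for p in px]);P=np.array([(-130,57),(106,57),(-130,-95),(106,-95)],float)
th,t,Rm=fit(P,Q);print(np.degrees(th),t);print((Q-(P@Rm.T+t)).round(1))
f=lambda u,v,z:((ray(c,(u*.7,v*.7),z)[:2]-t)@Rm).round(1)
print('gate top outer',f(300,192,52.5),f(305,342,52.5),'inner',f(323,192,52.5),f(326,342,52.5))
for z in (12,40,52): print('hub',z,f(443,362,z),'mouth wall',f(395,195,z))
print('lever',f(425,385,45),'wall corner',f(547,196,48), 'knobdevice',f(540,110,30))
print('wedge edge',f(222,95,0),f(650,118,0),f(222,95,40),f(210,42,60))
K=R.from_euler('xyz',s['tcp_rot']).as_matrix();print('tool y',K[:,1],'z',K[:,2])
E
cat > /dev/null
```

```text
-86.77113381280377 [ 503.38946228 -240.30138136]
[[-0.8 -1.8]
 [-0.7  2.2]
 [ 1.4 -2.2]
 [ 0.2  1.7]]
gate top outer [-59.5  49.1] [-61.9 -51. ] inner [-45.2  49. ] [-47.7 -51.1]
hub 12 [ 36.4 -85.1] mouth wall [-0.5 42.6]
hub 40 [ 33.3 -72. ] mouth wall [-0.6 45.6]
hub 52 [ 32.  -66.4] mouth wall [-0.7 46.9]
lever [ 20.4 -87.6] wall corner [94.8 45.4] knobdevice [91.2 97.1]
wedge edge [-118.3  109.2] [175.8  92.9] [-105.8  106.2] [-103.3  132.1]
tool y [ 5.10588858e-02 -9.98695635e-01 -1.35041951e-04] z [-9.98695586e-01 -5.10589287e-02  3.36161268e-04]
```

Request:
step_arm([
  [0, -0.5, -0.05, 0],
  [0.1, -0.9, 0, 0],
  [0.5, -0.46, 0, 0],
  [0.9, 0, 0, 0],
  [0.9, 0, 0, 0],
  [0.7, 0, 0, 0],
  [0.4, 0, 0, 0],
  [0, 0, 0, 0],
])

```text
t: 2.95
eef_pos: [498.0, -145.8, 23.5]
tcp_rot: [-0.443, 1.568, 2.75]
ft_force: [-0.1, -0.4, -0.8]
opening: 0.005
```

```bash
cat >> h.py <<'E'
TH=np.radians(-86.77);T0=np.array([503.4,-240.3]);RB=np.array([[np.cos(TH),-np.sin(TH)],[np.sin(TH),np.cos(TH)]])
def box(p): return (np.asarray(p[:2])-T0)@RB
E
python3 - <<'E'
from h import *
s=state();print(s['t'],s['eef_pos'],box(s['eef_pos']),s['ft_force'])
im=read_camera('wrist');cv2.imwrite('pics/w2.png',cv2.resize(im[:,:,::-1],(800,600)))
im=read_camera('side')[130:230,230:350];cv2.imwrite('pics/s2.png',cv2.resize(im[:,:,::-1],(720,600)))
E
```

```text
2.95 [ 498.00633752 -145.76980506   23.54283165] [-9.46839262e+01 -5.88583632e-02] [-0.08948808 -0.35414494 -0.82437101]
```

View pics/w2.png

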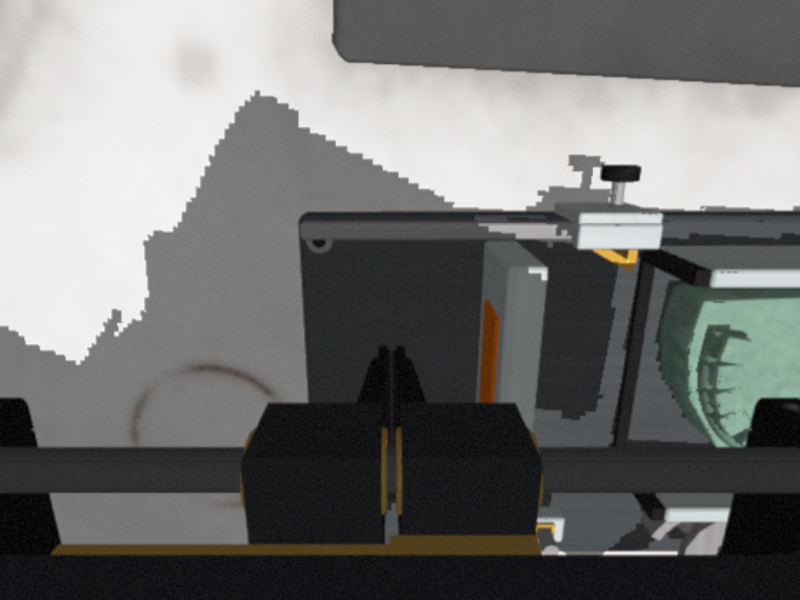

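View pics/s2.png

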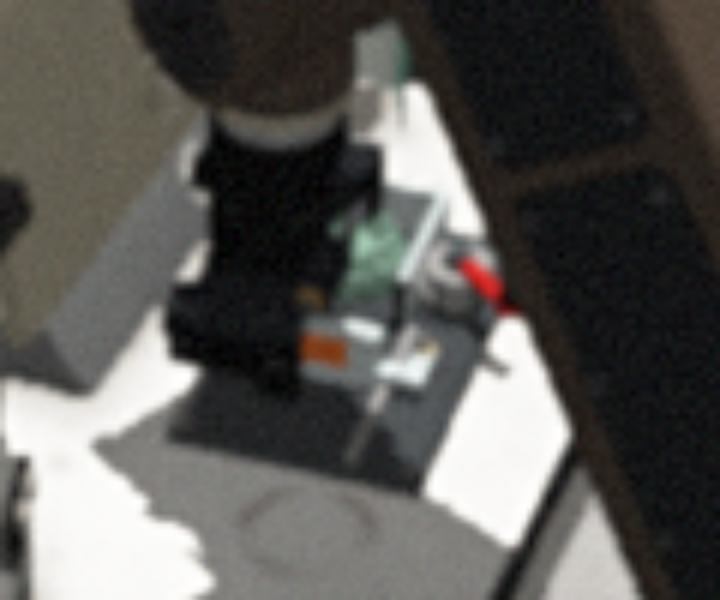

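Fingers are on the bed behind the gate's pad, with the gate ahead to the right. I'll advance in small steps.

Request:
step_arm([
  [0, 0.2, 0, 0],
  [0, 0.16, 0, 0],
  [0, 0.12, 0, 0],
  [0, 0.1, 0, 0],
])

```text
t: 3.55
eef_pos: [500.2, -175.1, 25.0]
tcp_rot: [3.05, 1.57, -0.041]
ft_force: [-0.3, 4.3, 4.1]
opening: 0.006
```

Request:
step_arm([
  [0, 0.1, 0, 0],
  [0, 0.1, 0, 0],
])

```text
t: 3.8
eef_pos: [500.6, -185.0, 24.7]
tcp_rot: [2.785, 1.571, -0.306]
ft_force: [0.5, 4.8, 3.3]
opening: 0.004
```

Request:
step_arm([
  [0, 0.1, 0, 0],
  [0, 0.1, 0, 0],
])

```text
t: 4.05
eef_pos: [501.0, -194.8, 24.6]
tcp_rot: [-1.123, 1.57, 2.069]
ft_force: [2.0, 8.9, 6.5]
opening: 0.004
```

Request:
step_arm([
  [0, 0.1, 0, 0],
  [0, 0.1, 0, 0],
])

```text
t: 4.3
eef_pos: [501.5, -204.3, 24.7]
tcp_rot: [-1.161, 1.57, 2.031]
ft_force: [3.3, 9.7, 5.6]
opening: -0.0
```

Request:
step_arm([
  [0, 0.04, 0, 0],
  [0, 0.04, 0, 0],
])

```text
t: 4.55
eef_pos: [501.7, -208.7, 24.6]
tcp_rot: [-0.88, 1.57, 2.312]
ft_force: [1.9, 7.7, 4.4]
opening: 0.006
```

Request:
step_arm([
  [0, 0.03, 0, 0],
])

```text
t: 4.68
eef_pos: [501.8, -210.2, 24.6]
tcp_rot: [-0.883, 1.57, 2.309]
ft_force: [0.8, 6.8, 4.7]
opening: 0.001
```

Request:
step_arm([
  [0, 0.03, 0, 0],
])

```text
t: 4.8
eef_pos: [501.9, -211.6, 24.6]
tcp_rot: [-0.904, 1.57, 2.288]
ft_force: [0.7, 7.2, 4.0]
opening: 0.007
```

Request:
step_arm([
  [0, 0.02, 0, 0],
])

```text
t: 4.92
eef_pos: [501.9, -212.6, 24.6]
tcp_rot: [-0.905, 1.57, 2.287]
ft_force: [1.3, 6.5, 4.1]
opening: 0.004
```

```bash
python3 - <<'E'
from h import *
s=state();print(s['t'],s['eef_pos'],box(s['eef_pos']),s['ft_force'])
im=read_camera('wrist');cv2.imwrite('pics/w3.png',cv2.resize(im[:,:,::-1],(800,600)))
E
```

```text
4.925 [ 501.91248583 -212.63169161   24.56251429] [-27.70816741   0.0737998 ] [1.2825431  6.50725571 4.08237196]
```

View pics/w3.png

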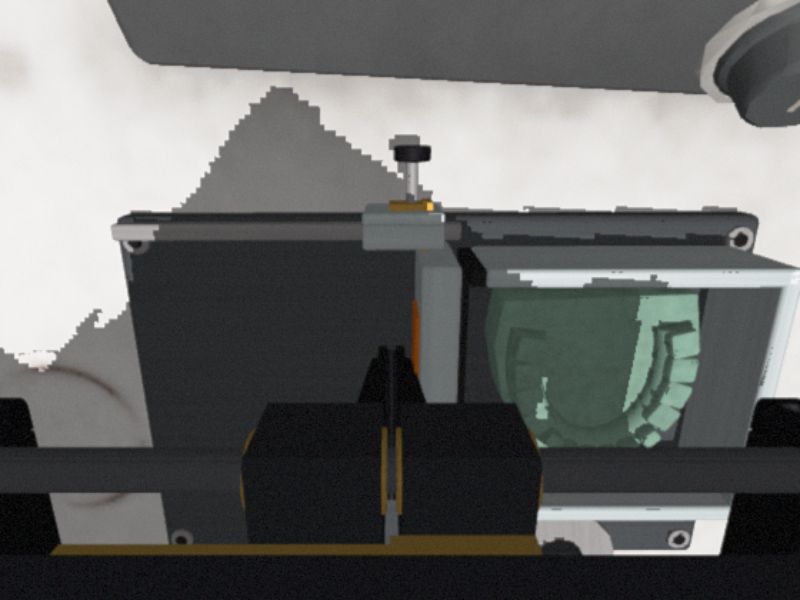

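The catch is pushed back (brass at (410,207)) and the gate has not reached the seal yet. I'll keep pushing.

Request:
step_arm([
  [0, 0.03, 0, 0],
])

```text
t: 5.1
eef_pos: [502.0, -214.1, 24.5]
tcp_rot: [-0.855, 1.57, 2.336]
ft_force: [0.2, 7.0, 4.1]
opening: 0.005
```

Request:
step_arm([
  [0, 0.03, 0, 0],
])

```text
t: 5.22
eef_pos: [502.1, -215.7, 24.6]
tcp_rot: [-0.777, 1.57, 2.415]
ft_force: [-0.2, 0.4, 0.2]
opening: 0.004
```

Request:
step_arm([
  [0, 0.02, 0, 0],
])

```text
t: 5.35
eef_pos: [502.1, -216.9, 24.5]
tcp_rot: [-0.065, 1.571, 3.127]
ft_force: [0.5, 4.6, 2.4]
opening: 0.006
```

Request:
step_arm([
  [0, 0.02, 0, 0],
])

```text
t: 5.48
eef_pos: [502.1, -217.5, 24.4]
tcp_rot: [-0.928, 1.57, 2.263]
ft_force: [3.1, 8.0, 2.0]
opening: 0.003
```

Request:
step_arm([
  [0, 0.02, 0, 0],
])

```text
t: 5.6
eef_pos: [502.1, -218.2, 24.4]
tcp_rot: [-1.003, 1.57, 2.189]
ft_force: [2.6, 10.2, 3.0]
opening: 0.004
```

```bash
python3 - <<'E'
from h import *
s=state();print(s['t'],s['eef_pos'],box(s['eef_pos']),s['ft_force'])
im=read_camera('wrist');cv2.imwrite('pics/w4.png',cv2.resize(im[120:330,200:480,::-1],(800,600)))
E
```

```text
5.6 [ 502.07537329 -218.15186747   24.43467721] [-22.18758312  -0.07460184] [ 2.58717868 10.244321    2.95650629]
```

View pics/w4.png

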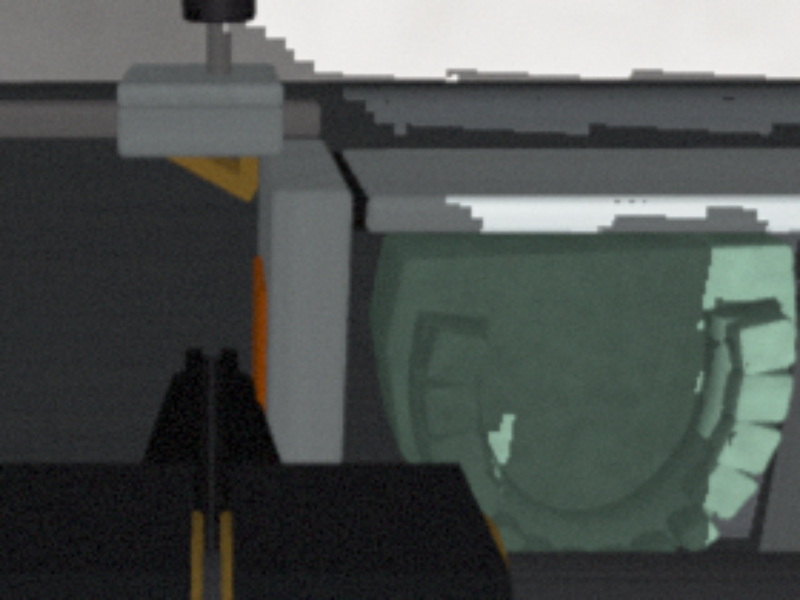

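The brass wedge now stands out behind the gate at (215,175) in the crop, so the catch has snapped in. I'll back off, rise and look at the cam.

Request:
step_arm([
  [0, -0.2, 0, 0],
  [0, -0.4, 0, 0],
  [-0.5, 0, 0, 0],
  [-0.9, 0, 0, 0],
  [-0.9, 0, 0.4, 0],
  [-0.8, 0, 0.6, 0],
  [-0.4, 0, 0.44, 0],
  [0, 0, 0, 0],
  [0, 0, 0, 0],
])

```text
t: 6.78
eef_pos: [429.2, -192.0, 199.0]
tcp_rot: [-0.221, 1.571, 2.971]
ft_force: [0.5, -0.5, -0.1]
opening: 0.005
```

```bash
python3 - <<'E'
from h import *
s=state();print(s['t'],s['eef_pos'],box(s['eef_pos']),s['ft_force'],s['joints'])
np.save('w5.npy',s,allow_pickle=True)
im=read_camera('wrist');cv2.imwrite('pics/w5.png',cv2.resize(im[:,:,::-1],(800,600)))
cv2.imwrite('pics/w5raw.png',im[:,:,::-1])
E
```

```text
6.775 [ 429.24601588 -191.99972164  198.98738264] [-52.40170132 -71.31473865] [ 0.51422526 -0.4895547  -0.07782059] [-5.61151768e-01  2.92249622e-01  1.94434820e+00 -1.25736960e-04
  9.05235312e-01  9.59232491e-01]
```

View pics/w5.png

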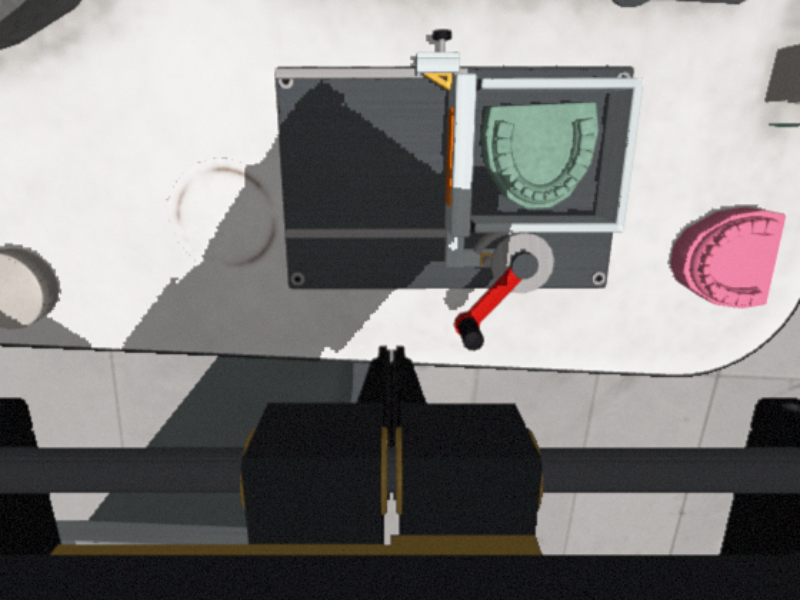

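Clear view: knob top at about (473,341), knob base at about (464,323), cam bolt at (525,265). Bed corners at (277,69), (635,68), (289,288) and (607,288).

```bash
python3 - <<'E'
from h import *
s=np.load('w5.npy',allow_pickle=True).item(); c=cam('wrist',s)
px=np.array([(277,69),(635,68),(289,288),(607,288)])*0.7
Q=np.array([ray(c,p,12)[:2] for p in px]);P=np.array([(-130,57),(106,57),(-130,-95),(106,-95)],float)
th,t,Rm=fit(P,Q);print(np.degrees(th),t);print((Q-(P@Rm.T+t)).round(1))
f=lambda u,v,z:(ray(c,(u*.7,v*.7),z))
for n,(u,v,z) in dict(knobtop=(473,341,76),knobbase=(464,323,48)).items(): print(n,f(u,v,z),(f(u,v,z)[:2]-t)@Rm)
for z in (40,48,54,60): print('hub',z,f(525,265,z),(f(525,265,z)[:2]-t)@Rm)
K=R.from_euler('xyz',s['tcp_rot']).as_matrix();print(K[:,1],K[:,2],s['eef_pos'])
E
python3 - <<'E'
import cv2
im=cv2.imread('pics/w5raw.png')[150:260,290:437];cv2.imwrite('pics/w5z.png',cv2.resize(im,(800,600),interpolation=cv2.INTER_CUBIC))
E
```

```text
-87.03900326478607 [ 502.73064464 -240.63301189]
[[-1.7 -1.9]
 [-1.5  1.5]
 [ 1.7 -0.6]
 [ 1.5  1. ]]
knobtop [ 393.82679617 -243.45813965   76.        ] [  -2.80419662 -108.90438944]
knobbase [ 395.22428342 -241.53422524   48.        ] [  -4.65335367 -107.40938594]
hub 40 [ 435.6678931  -279.82073736   40.        ] [ 35.67120412 -68.99750479]
hub 48 [ 437.54796374 -277.54518072   48.        ] [ 33.49580271 -67.0023977 ]
hub 54 [ 438.95801672 -275.83851324   54.        ] [ 31.86425164 -65.50606738]
hub 60 [ 440.36806971 -274.13184576   60.        ] [ 30.23270058 -64.00973706]
[ 5.04682660e-02 -9.98725663e-01 -5.71146232e-05] [-9.98725632e-01 -5.04682789e-02  2.53671230e-04] [ 429.24601588 -191.99972164  198.98738264]
```

View pics/w5z.png

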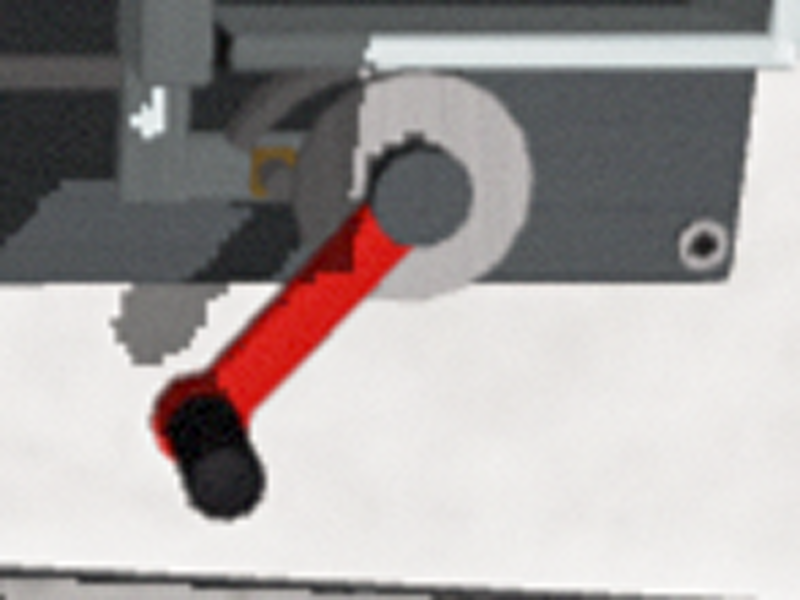

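Knob at about (394.5,-242.5), axis at about (437.3,-277.5): 55.4 mm apart, so the lever is at 140.8° in the world. I'll turn the tool so its y axis follows the tangent, then come down behind the knob.

Request:
step_arm([
  [0.2, 0.28, 0.18, 0],
  [0.4, 0.28, 0.19, 0],
  [0.4, 0, 0, 0.9],
  [0.4, 0, 0, 0.9],
  [0.4, 0, 0, 0.9],
  [0.4, 0, 0, 0.9],
  [0.3, 0, 0, 0.9],
  [0.2, 0, 0, 0.75],
  [0.2, 0, 0, 0],
  [0, 0, 0, 0],
])

```text
t: 8.07
eef_pos: [411.3, -221.4, 53.5]
tcp_rot: [0.094, 1.569, 2.555]
ft_force: [0.1, -0.1, -0.3]
opening: 0.004
```

```bash
cat >> h.py <<'E'
AX=np.array([437.3,-277.5])
def rep():
    s=state();K=R.from_euler('xyz',s['tcp_rot']).as_matrix();p=s['eef_pos'][:2]
    y=K[:2,1];z=K[:2,2];r=p-AX
    print('t',s['t'],'pos',s['eef_pos'].round(2),'yaw_y',np.degrees(np.arctan2(y[1],y[0])).round(2),'lever frame: rad',(r@z).round(2),'tan',(r@y).round(2),'Fy',(s['ft_force'][:2]@y).round(2),'Fz',(s['ft_force'][:2]@z).round(2))
    return s
E
python3 - <<'E'
from h import *
s=rep();print(s['joints'])
np.save('w6.npy',s,allow_pickle=True)
im=read_camera('wrist');cv2.imwrite('pics/w6.png',cv2.resize(im[:,:,::-1],(800,600)))
im=read_camera('side')[130:230,230:350];cv2.imwrite('pics/s6.png',cv2.resize(im[:,:,::-1],(720,600)))
E
```

```text
t 8.075 pos [ 411.25 -221.36   53.49] yaw_y -129.0 lever frame: rad 55.57 tan -27.24 Fy -0.03 Fz -0.14
[-6.35301606e-01  5.28678951e-01  2.09255720e+00 -2.00972784e-04
  5.22397449e-01  1.61634450e+00]
```

View pics/w6.png

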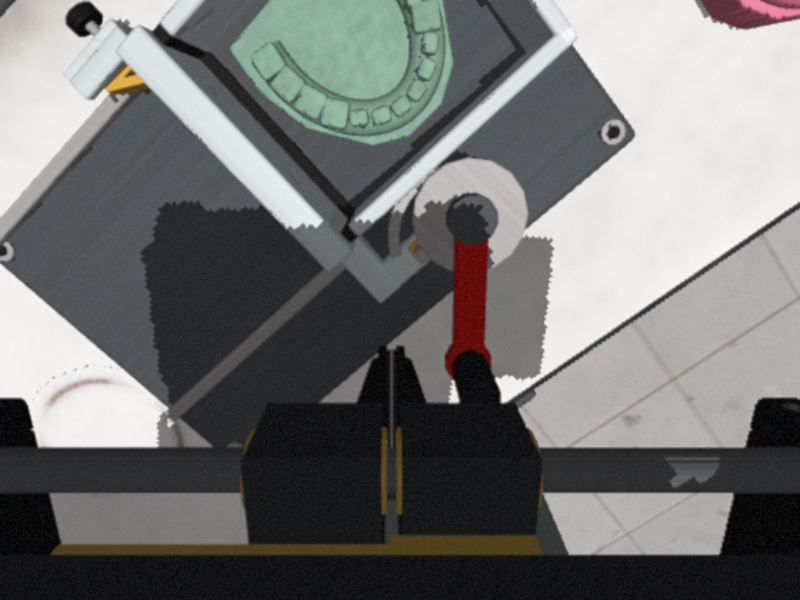

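View pics/s6.png

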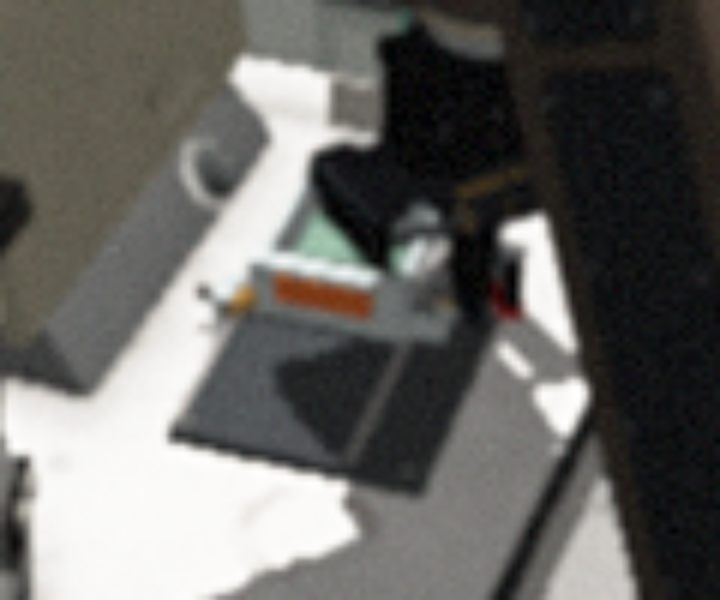

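Lever is vertical in the image at columns 455–487, aligned with tool z, and the fingers are just beside the knob. I'll approach to contact.

Request:
step_arm([
  [0, 0.05, 0, 0],
  [0, 0.05, 0, 0],
  [0, 0.04, 0, 0],
  [0, 0.02, 0, 0],
])

```text
t: 8.68
eef_pos: [406.7, -227.7, 54.8]
tcp_rot: [2.987, 1.57, -0.837]
ft_force: [-0.4, -0.2, -0.6]
opening: 0.003
```

Request:
step_arm([
  [0, 0.02, 0, 0],
])

```text
t: 8.8
eef_pos: [406.1, -228.4, 54.7]
tcp_rot: [2.792, 1.571, -1.032]
ft_force: [-0.3, -0.4, 0.1]
opening: 0.003
```

Request:
step_arm([
  [0, 0.02, 0, 0],
])

```text
t: 8.93
eef_pos: [405.5, -229.1, 54.6]
tcp_rot: [2.412, 1.571, -1.412]
ft_force: [-0.5, 0.8, 0.5]
opening: 0.008
```

Request:
step_arm([
  [0, 0.02, 0, 0],
])

```text
t: 9.05
eef_pos: [404.8, -229.9, 54.6]
tcp_rot: [2.282, 1.571, -1.542]
ft_force: [-0.2, -0.6, 1.6]
opening: 0.001
```

Request:
step_arm([
  [0, 0.02, 0, 0],
])

```text
t: 9.18
eef_pos: [404.2, -230.7, 54.6]
tcp_rot: [2.098, 1.571, -1.726]
ft_force: [-0.0, 0.1, -0.1]
opening: 0.005
```

```bash
python3 -c "
from h import *
rep()"
```

```text
t 9.175 pos [ 404.2  -230.67   54.61] yaw_y -129.11 lever frame: rad 55.23 tan -15.45 Fy -0.06 Fz 0.09
```

Request:
step_arm([
  [0, 0.02, 0, 0],
  [0, 0.04, 0.01, -0.25],
  [0, 0.04, 0.01, -0.25],
])

```text
t: 9.55
eef_pos: [400.4, -233.9, 54.6]
tcp_rot: [-2.778, 1.571, -0.249]
ft_force: [1.4, 1.8, -0.8]
opening: 0.005
```

Request:
step_arm([
  [0, 0.04, 0.01, -0.25],
  [0, 0.04, 0.01, -0.25],
  [0, 0.04, 0.01, -0.25],
])

```text
t: 9.93
eef_pos: [395.9, -238.1, 54.6]
tcp_rot: [-2.485, 1.571, 0.149]
ft_force: [1.4, 1.9, 0.7]
opening: 0.003
```

```bash
python3 -c "
from h import *
rep()"
```

```text
t 9.925 pos [ 395.86 -238.07   54.62] yaw_y -119.06 lever frame: rad 55.38 tan -14.34 Fy -2.34 Fz -0.33
```

Request:
step_arm([
  [0, 0.078, 0.018, -0.5],
  [0, 0.078, 0.018, -0.5],
  [0, 0.078, 0.018, -0.5],
])

```text
t: 10.3
eef_pos: [388.3, -247.5, 54.6]
tcp_rot: [-1.158, 1.571, 1.687]
ft_force: [1.6, 2.3, -0.6]
opening: 0.006
```

Request:
step_arm([
  [0, 0.078, 0.018, -0.5],
  [0, 0.078, 0.018, -0.5],
])

```text
t: 10.55
eef_pos: [384.5, -254.5, 54.6]
tcp_rot: [-0.805, 1.57, 2.18]
ft_force: [0.8, 2.9, -0.6]
opening: 0.002
```

Request:
step_arm([
  [0, 0.04, 0.01, -0.25],
  [0, 0.04, 0.01, -0.25],
  [0, 0.04, 0.01, -0.25],
])

```text
t: 10.92
eef_pos: [382.2, -260.2, 54.6]
tcp_rot: [-0.841, 1.57, 2.247]
ft_force: [0.6, 2.1, -0.9]
opening: 0.008
```

```bash
python3 -c "
from h import *
rep()"
```

```text
t 10.925 pos [ 382.23 -260.17   54.59] yaw_y -93.05 lever frame: rad 55.91 tan -14.37 Fy -2.15 Fz -0.47
```

Request:
step_arm([
  [0, 0.04, 0.01, -0.25],
  [0, 0.04, 0.01, -0.25],
])

```text
t: 11.18
eef_pos: [381.0, -264.0, 54.6]
tcp_rot: [-0.994, 1.57, 2.165]
ft_force: [1.3, 4.5, 1.6]
opening: 0.001
```

Request:
step_arm([
  [0, 0.04, 0.01, -0.25],
  [0, 0.04, 0.01, -0.25],
])

```text
t: 11.42
eef_pos: [380.1, -267.6, 54.5]
tcp_rot: [-1.099, 1.569, 2.129]
ft_force: [3.4, 6.3, 1.0]
opening: 0.006
```

Request:
step_arm([
  [0, 0.02, 0.005, -0.125],
  [0, 0.02, 0.005, -0.125],
])

```text
t: 11.68
eef_pos: [379.8, -269.6, 54.5]
tcp_rot: [-1.113, 1.569, 2.149]
ft_force: [0.4, 6.0, 2.2]
opening: 0.001
```

```bash
python3 -c "
from h import *
rep()"
```

```text
t 11.675 pos [ 379.76 -269.61   54.54] yaw_y -83.09 lever frame: rad 56.17 tan -14.75 Fy -5.89 Fz -1.12
```

Request:
step_arm([
  [0, 0.01, 0.0025, -0.06],
  [0, 0.01, 0.0025, -0.06],
])

```text
t: 11.92
eef_pos: [379.6, -270.5, 54.5]
tcp_rot: [-1.143, 1.569, 2.136]
ft_force: [1.7, 6.2, 0.9]
opening: 0.004
```

Request:
step_arm([
  [0, 0.01, 0.0025, -0.06],
  [0, 0.01, 0.0025, -0.06],
])

```text
t: 12.18
eef_pos: [379.5, -271.4, 54.5]
tcp_rot: [-1.157, 1.569, 2.138]
ft_force: [2.0, 6.9, 2.2]
opening: 0.002
```

Request:
step_arm([
  [0, 0.01, 0.0025, -0.06],
  [0, 0.01, 0.0025, -0.06],
])

```text
t: 12.42
eef_pos: [379.4, -272.4, 54.5]
tcp_rot: [-1.158, 1.569, 2.154]
ft_force: [1.9, 7.6, 2.1]
opening: 0.006
```

```bash
python3 -c "
from h import *
rep()"
```

```text
t 12.425 pos [ 379.35 -272.42   54.51] yaw_y -80.22 lever frame: rad 56.24 tan -14.84 Fy -7.2 Fz -3.14
```

Request:
step_arm([
  [0, 0.01, 0.0025, -0.06],
  [0, 0.01, 0.0025, -0.06],
])

```text
t: 12.68
eef_pos: [379.2, -273.5, 54.5]
tcp_rot: [-1.159, 1.569, 2.17]
ft_force: [1.8, 7.6, 2.4]
opening: 0.006
```

Request:
step_arm([
  [0, 0.01, 0.0025, -0.06],
  [0, 0.01, 0.0025, -0.06],
])

```text
t: 12.92
eef_pos: [379.1, -274.5, 54.5]
tcp_rot: [-1.15, 1.569, 2.196]
ft_force: [0.7, 7.0, 2.1]
opening: 0.005
```

Request:
step_arm([
  [0, 0.01, 0.0025, -0.06],
  [0, 0.01, 0.0025, -0.06],
])

```text
t: 13.18
eef_pos: [379.1, -275.4, 54.5]
tcp_rot: [-1.188, 1.568, 2.175]
ft_force: [1.0, 8.5, 1.9]
opening: 0.006
```

```bash
python3 -c "
from h import *
s=rep()
np.save('w7.npy',s,allow_pickle=True)
im=read_camera('wrist');cv2.imwrite('pics/w7.png',cv2.resize(im[:,:,::-1],(800,600)))"
```

```text
t 13.175 pos [ 379.11 -275.41   54.51] yaw_y -77.34 lever frame: rad 56.32 tan -14.79 Fy -8.08 Fz -2.84
```

View pics/w7.png

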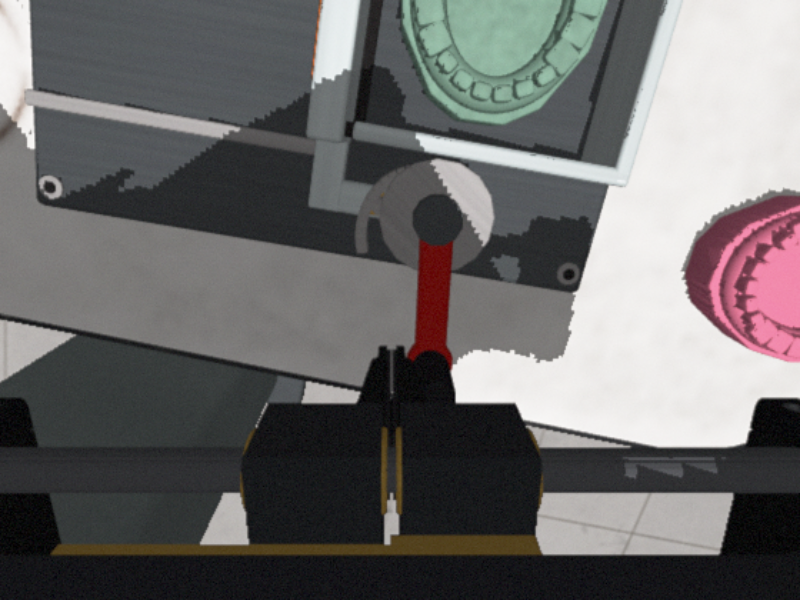

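A black gap still shows between gate and box wall at about (352,130), and the force rises slowly, so the gate is still on the seal. I'll continue.

Request:
step_arm([
  [0, 0.01, 0.0025, -0.06],
  [0, 0.01, 0.0025, -0.06],
])

```text
t: 13.48
eef_pos: [379.0, -276.3, 54.5]
tcp_rot: [-1.203, 1.568, 2.176]
ft_force: [1.8, 7.7, 2.0]
opening: 0.003
```

Request:
step_arm([
  [0, 0.01, 0.0025, -0.06],
  [0, 0.01, 0.0025, -0.06],
])

```text
t: 13.72
eef_pos: [379.0, -277.5, 54.5]
tcp_rot: [-1.195, 1.568, 2.202]
ft_force: [1.9, 6.5, 1.7]
opening: 0.004
```

Request:
step_arm([
  [0, 0.01, 0.0025, -0.06],
  [0, 0.01, 0.0025, -0.06],
])

```text
t: 13.98
eef_pos: [379.0, -278.5, 54.5]
tcp_rot: [-1.205, 1.568, 2.208]
ft_force: [0.2, 7.8, 2.6]
opening: 0.007
```

Request:
step_arm([
  [0, 0.01, 0.0025, -0.06],
  [0, 0.01, 0.0025, -0.06],
])

```text
t: 14.22
eef_pos: [379.0, -279.4, 54.5]
tcp_rot: [-1.237, 1.568, 2.193]
ft_force: [0.9, 7.3, 2.3]
opening: 0.003
```

```bash
python3 -c "
from h import *
s=rep()"
```

```text
t 14.225 pos [ 379.04 -279.41   54.5 ] yaw_y -73.5 lever frame: rad 56.4 tan -14.72 Fy -6.71 Fz -2.9
```

Request:
step_arm([
  [0, 0.01, 0.0025, -0.06],
  [0, 0.01, 0.0025, -0.06],
  [0, 0.01, 0.0025, -0.06],
])

```text
t: 14.6
eef_pos: [379.0, -280.8, 54.5]
tcp_rot: [-1.256, 1.568, 2.199]
ft_force: [0.9, 8.0, 2.9]
opening: 0.003
```

Request:
step_arm([
  [0, 0.01, 0.0025, -0.06],
  [0, 0.01, 0.0025, -0.06],
  [0, 0.01, 0.0025, -0.06],
])

```text
t: 14.98
eef_pos: [379.1, -282.2, 54.4]
tcp_rot: [-1.28, 1.567, 2.2]
ft_force: [0.9, 10.2, 3.7]
opening: 0.005
```

Request:
step_arm([
  [0, 0.01, 0.0025, -0.06],
  [0, 0.01, 0.0025, -0.06],
  [0, 0.01, 0.0025, -0.06],
])

```text
t: 15.35
eef_pos: [379.2, -283.8, 54.5]
tcp_rot: [-1.291, 1.568, 2.214]
ft_force: [0.5, 9.2, 3.7]
opening: 0.002
```

Request:
step_arm([
  [0, 0.01, 0.0025, -0.06],
  [0, 0.01, 0.0025, -0.06],
  [0, 0.01, 0.0025, -0.06],
])

```text
t: 15.72
eef_pos: [379.3, -285.3, 54.4]
tcp_rot: [-1.313, 1.567, 2.217]
ft_force: [-0.1, 7.7, 2.9]
opening: 0.005
```

```bash
python3 -c "
from h import *
s=rep()"
```

```text
t 15.725 pos [ 379.34 -285.27   54.45] yaw_y -67.74 lever frame: rad 56.58 tan -14.77 Fy -7.16 Fz -2.78
```

Request:
step_arm([
  [0, 0.01, 0.0025, -0.06],
  [0, 0.01, 0.0025, -0.06],
  [0, 0.01, 0.0025, -0.06],
])

```text
t: 16.1
eef_pos: [379.5, -286.7, 54.4]
tcp_rot: [-1.344, 1.567, 2.211]
ft_force: [1.1, 11.0, 3.4]
opening: 0.006
```

Request:
step_arm([
  [0, 0.01, 0.0025, -0.06],
  [0, 0.01, 0.0025, -0.06],
  [0, 0.01, 0.0025, -0.06],
])

```text
t: 16.48
eef_pos: [379.9, -288.6, 54.5]
tcp_rot: [-1.334, 1.568, 2.246]
ft_force: [-0.8, 7.0, 2.6]
opening: 0.001
```

Request:
step_arm([
  [0, 0.01, 0.0025, -0.06],
  [0, 0.01, 0.0025, -0.06],
  [0, 0.01, 0.0025, -0.06],
])

```text
t: 16.85
eef_pos: [380.0, -289.8, 54.4]
tcp_rot: [-1.372, 1.567, 2.234]
ft_force: [-0.9, 9.8, 3.3]
opening: 0.003
```

```bash
python3 -c "
from h import *
s=rep()
im=read_camera('wrist');cv2.imwrite('pics/w8.png',cv2.resize(im[:,:,::-1],(800,600)))"
```

```text
t 16.85 pos [ 380.03 -289.77   54.42] yaw_y -63.42 lever frame: rad 56.71 tan -14.65 Fy -9.17 Fz -3.53
```

View pics/w8.png

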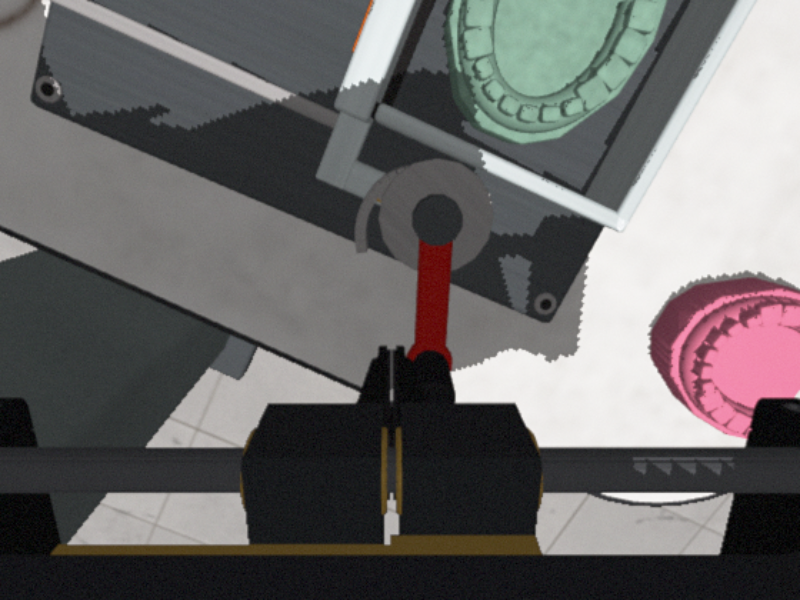

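The gap at (378,112) is nearly closed. Smaller steps now.

Request:
step_arm([
  [0, 0.01, 0.0025, -0.06],
  [0, 0.01, 0.0025, -0.06],
])

```text
t: 17.15
eef_pos: [380.1, -290.5, 54.4]
tcp_rot: [-1.397, 1.566, 2.226]
ft_force: [-1.2, 10.4, 4.8]
opening: 0.005
```

Request:
step_arm([
  [0, 0.01, 0.0025, -0.06],
  [0, 0, 0, 0],
])

```text
t: 17.4
eef_pos: [380.2, -290.9, 54.4]
tcp_rot: [-1.407, 1.566, 2.224]
ft_force: [-0.8, 10.6, 4.8]
opening: 0.007
```

Request:
step_arm([
  [0, 0.01, 0.0025, -0.06],
  [0, 0, 0, 0],
])

```text
t: 17.65
eef_pos: [380.5, -291.8, 54.4]
tcp_rot: [-1.399, 1.567, 2.24]
ft_force: [-1.1, 8.1, 4.2]
opening: 0.004
```

Request:
step_arm([
  [0, 0.01, 0.0025, -0.06],
  [0, 0, 0, 0],
])

```text
t: 17.9
eef_pos: [380.6, -292.3, 54.4]
tcp_rot: [-1.415, 1.567, 2.232]
ft_force: [-1.3, 9.6, 2.9]
opening: 0.007
```

```bash
python3 -c "
from h import *
s=rep()"
```

```text
t 17.9 pos [ 380.61 -292.26   54.44] yaw_y -61.03 lever frame: rad 56.75 tan -14.55 Fy -9.01 Fz -3.5
```

Request:
step_arm([
  [0, 0.01, 0.0025, -0.06],
  [0, 0, 0, 0],
])

```text
t: 18.15
eef_pos: [380.7, -292.6, 54.4]
tcp_rot: [-1.417, 1.567, 2.239]
ft_force: [-0.4, 8.8, 4.5]
opening: 0.004
```

Request:
step_arm([
  [0, 0.01, 0.0025, -0.06],
  [0, 0, 0, 0],
])

```text
t: 18.4
eef_pos: [380.7, -293.0, 54.4]
tcp_rot: [-1.423, 1.566, 2.241]
ft_force: [-2.2, 9.6, 4.0]
opening: 0.006
```

Request:
step_arm([
  [0, 0.01, 0.0025, -0.06],
  [0, 0, 0, 0],
])

```text
t: 18.65
eef_pos: [380.8, -293.4, 54.4]
tcp_rot: [-1.442, 1.566, 2.231]
ft_force: [-1.2, 10.8, 5.3]
opening: 0.005
```

Request:
step_arm([
  [0, 0.01, 0.0025, -0.06],
  [0, 0, 0, 0],
])

```text
t: 18.9
eef_pos: [381.3, -294.5, 54.5]
tcp_rot: [-1.422, 1.567, 2.259]
ft_force: [-1.1, 6.5, 2.8]
opening: 0.006
```

```bash
python3 -c "
from h import *
s=rep()"
```

```text
t 18.9 pos [ 381.27 -294.48   54.47] yaw_y -59.1 lever frame: rad 56.8 tan -14.2 Fy -6.14 Fz -2.35
```

Request:
step_arm([
  [0, 0.01, 0.0025, -0.06],
  [0, 0, 0, 0],
])

```text
t: 19.15
eef_pos: [381.4, -295.0, 54.5]
tcp_rot: [-1.433, 1.567, 2.256]
ft_force: [-2.1, 7.2, 3.8]
opening: 0.008
```

Request:
step_arm([
  [0, 0.01, 0.0025, -0.06],
  [0, 0, 0, 0],
])

```text
t: 19.4
eef_pos: [381.5, -295.4, 54.4]
tcp_rot: [-1.45, 1.567, 2.247]
ft_force: [-1.5, 7.1, 4.3]
opening: 0.006
```

Request:
step_arm([
  [0, 0.01, 0.0025, -0.06],
  [0, 0, 0, 0],
])

```text
t: 19.65
eef_pos: [381.6, -295.8, 54.4]
tcp_rot: [-1.454, 1.567, 2.252]
ft_force: [-1.3, 8.6, 4.6]
opening: 0.007
```

Request:
step_arm([
  [0, 0.01, 0.0025, -0.06],
  [0, 0, 0, 0],
])

```text
t: 19.9
eef_pos: [381.7, -296.2, 54.4]
tcp_rot: [-1.468, 1.567, 2.246]
ft_force: [-1.5, 8.3, 4.0]
opening: 0.009
```

```bash
python3 -c "
from h import *
s=rep()
im=read_camera('wrist');cv2.imwrite('pics/w9.png',cv2.resize(im[:140,200:420,::-1],(800,509),interpolation=cv2.INTER_CUBIC))"
```

```text
t 19.9 pos [ 381.7  -296.17   54.42] yaw_y -57.19 lever frame: rad 56.85 tan -14.44 Fy -7.81 Fz -3.28
```

View pics/w9.png

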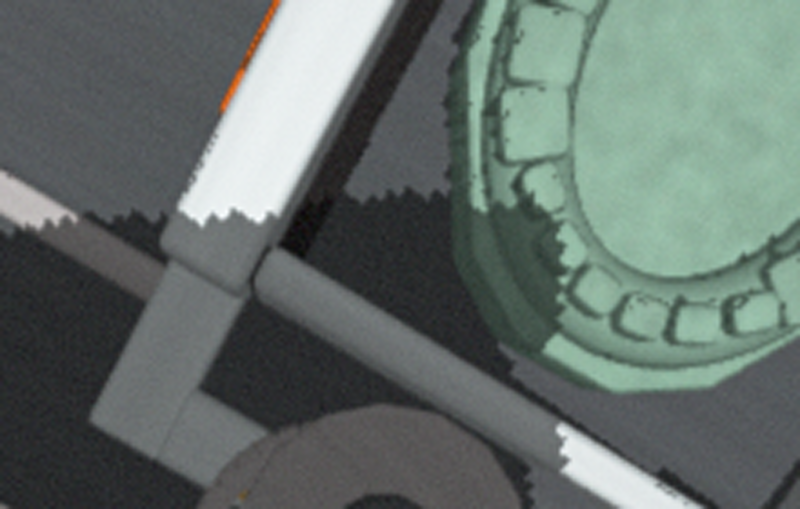

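A narrow gap remains at (262,262) in the crop, roughly 1–2 mm. I'll continue.

Request:
step_arm([
  [0, 0.01, 0.0025, -0.06],
  [0, 0.01, 0.0025, -0.06],
  [0, 0, 0, 0],
])

```text
t: 20.32
eef_pos: [381.9, -296.9, 54.4]
tcp_rot: [-1.484, 1.566, 2.247]
ft_force: [-2.3, 10.2, 5.4]
opening: 0.009
```

Request:
step_arm([
  [0, 0.01, 0.0025, -0.06],
  [0, 0.01, 0.0025, -0.06],
  [0, 0, 0, 0],
])

```text
t: 20.7
eef_pos: [382.1, -297.6, 54.4]
tcp_rot: [-1.498, 1.566, 2.25]
ft_force: [-2.0, 11.3, 7.0]
opening: 0.006
```

Request:
step_arm([
  [0, 0.01, 0.0025, -0.06],
  [0, 0.01, 0.0025, -0.06],
  [0, 0, 0, 0],
])

```text
t: 21.08
eef_pos: [382.6, -298.9, 54.4]
tcp_rot: [-1.505, 1.566, 2.26]
ft_force: [-2.6, 9.7, 3.8]
opening: 0.004
```

Request:
step_arm([
  [0, 0.01, 0.0025, -0.06],
  [0, 0.01, 0.0025, -0.06],
  [0, 0, 0, 0],
])

```text
t: 21.45
eef_pos: [382.9, -299.8, 54.4]
tcp_rot: [-1.53, 1.566, 2.251]
ft_force: [-2.1, 9.6, 6.0]
opening: 0.003
```

```bash
python3 -c "
from h import *
s=rep()"
```

```text
t 21.45 pos [ 382.93 -299.77   54.39] yaw_y -53.35 lever frame: rad 56.91 tan -14.59 Fy -8.95 Fz -3.98
```

Request:
step_arm([
  [0, 0.01, 0.0025, -0.06],
  [0, 0.01, 0.0025, -0.06],
  [0, 0, 0, 0],
])

```text
t: 21.82
eef_pos: [383.2, -300.5, 54.4]
tcp_rot: [-1.545, 1.565, 2.254]
ft_force: [-2.6, 11.3, 6.1]
opening: 0.005
```

Request:
step_arm([
  [0, 0.01, 0.0025, -0.06],
  [0, 0.01, 0.0025, -0.06],
  [0, 0, 0, 0],
])

```text
t: 22.2
eef_pos: [383.5, -301.2, 54.4]
tcp_rot: [-1.558, 1.565, 2.257]
ft_force: [-3.9, 12.5, 7.5]
opening: 0.002
```

Request:
step_arm([
  [0, 0.01, 0.0025, -0.06],
  [0, 0.01, 0.0025, -0.06],
  [0, 0, 0, 0],
])

```text
t: 22.58
eef_pos: [383.7, -301.9, 54.3]
tcp_rot: [-1.575, 1.564, 2.256]
ft_force: [-2.9, 13.5, 8.1]
opening: 0.003
```

```bash
python3 -c "
from h import *
s=rep()
im=read_camera('wrist');cv2.imwrite('pics/w10.png',cv2.resize(im[:140,200:420,::-1],(800,509),interpolation=cv2.INTER_CUBIC))"
```

```text
t 22.575 pos [ 383.72 -301.88   54.33] yaw_y -50.46 lever frame: rad 56.84 tan -15.31 Fy -12.27 Fz -6.37
```

View pics/w10.png

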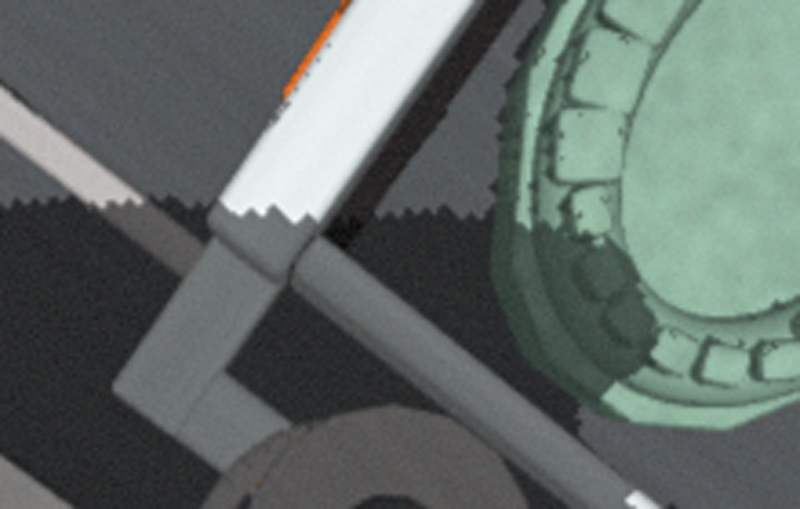

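The gate looks flush with the wall now at (300,262), and the force has climbed to about 12 N. I'll unload to check the sensor zero and re-feel.

Request:
step_arm([
  [0, -0.05, 0, 0],
  [0, -0.06, -0.02, 0],
  [0, 0, 0, 0],
  [0, 0, 0, 0],
])

```text
t: 23.12
eef_pos: [382.0, -298.9, 54.4]
tcp_rot: [-1.481, 1.568, 2.35]
ft_force: [-3.6, 4.5, 2.7]
opening: 0.001
```

```bash
python3 -c "
from h import *
s=rep();print(s['ft_force'])
im=read_camera('wrist');cv2.imwrite('pics/w11.png',cv2.resize(im[:,:,::-1],(800,600),interpolation=cv2.INTER_CUBIC))
s=rep();print(s['ft_force'])
im=read_camera('wrist');print(rep()['ft_force'])
im=im[20:100,250:360];cv2.imwrite('pics/w11z.png',cv2.resize(im[:,:,::-1],(800,582),interpolation=cv2.INTER_CUBIC))
"
```

```text
t 23.125 pos [ 381.98 -298.94   54.44] yaw_y -50.48 lever frame: rad 56.31 tan -18.67 Fy -5.78 Fz -0.05
[-3.64167328  4.49414483  2.68418385]
t 23.175 pos [ 381.98 -298.95   54.44] yaw_y -50.48 lever frame: rad 56.33 tan -18.66 Fy -6.97 Fz -0.26
[-4.23357069  5.54664705  2.3578066 ]
t 23.225 pos [ 381.99 -298.94   54.46] yaw_y -50.48 lever frame: rad 56.3 tan -18.66 Fy -6.44 Fz -0.3
[-3.86518103  5.15529866  3.79463628]
```

View pics/w11.png

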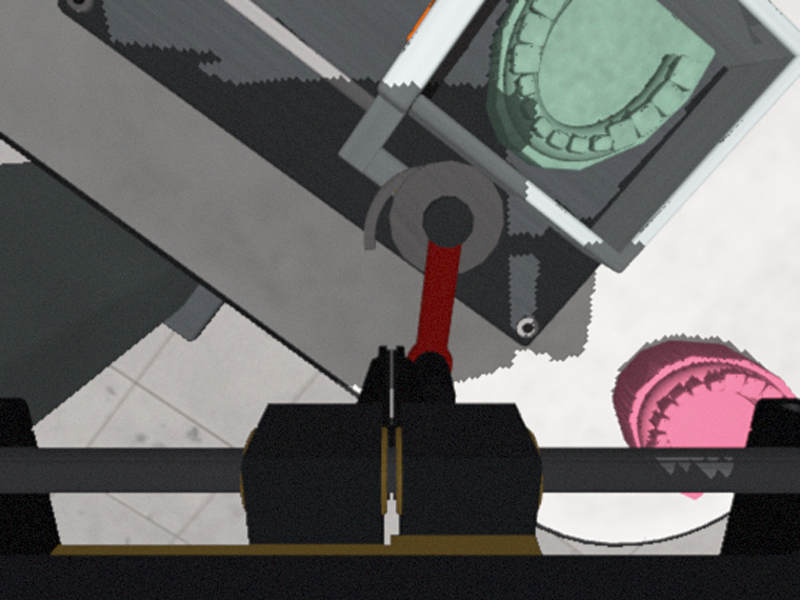

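View pics/w11z.png

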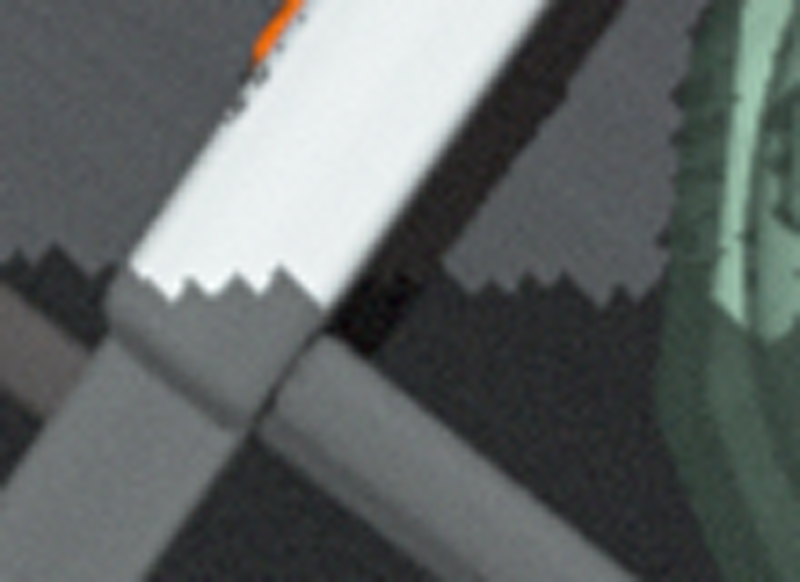

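Request:
step_arm([
  [0, -0.04, 0, 0],
  [0, 0, 0, 0],
])

```text
t: 23.48
eef_pos: [381.4, -298.1, 54.6]
tcp_rot: [-1.47, 1.571, 2.362]
ft_force: [-0.8, 3.7, 0.3]
opening: 0.007
```

Request:
step_arm([
  [0, -0.04, 0, 0],
  [0, 0, 0, 0],
])

```text
t: 23.72
eef_pos: [380.4, -296.9, 54.7]
tcp_rot: [1.56, 1.57, -0.892]
ft_force: [-0.2, 0.6, 0.0]
opening: 0.004
```

```bash
python3 -c "
from h import *
rep()
im=read_camera('wrist');cv2.imwrite('pics/w12.png',cv2.resize(im[:,:,::-1],(800,600),interpolation=cv2.INTER_CUBIC))
"
```

```text
t 23.725 pos [ 380.39 -296.94   54.73] yaw_y -50.48 lever frame: rad 56.27 tan -21.21 Fy -0.55 Fz -0.21
```

View pics/w12.png

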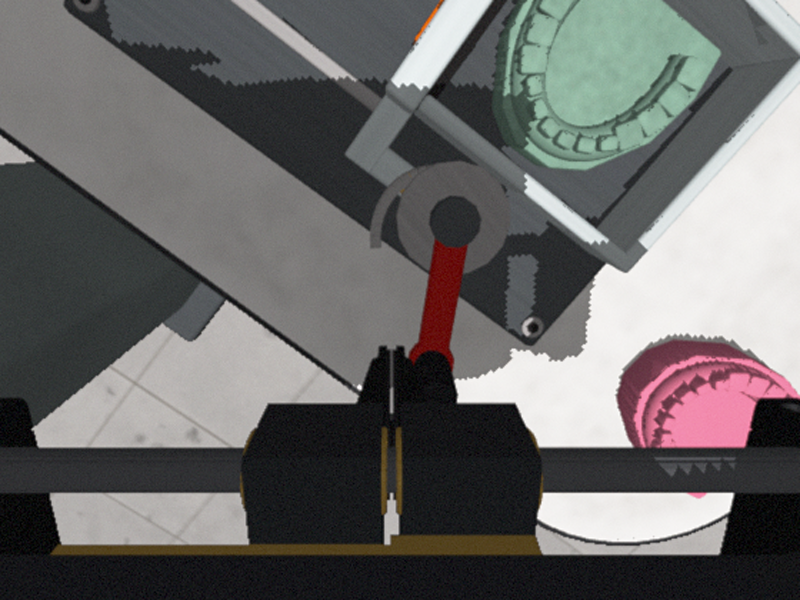

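Request:
step_arm([
  [0, -0.06, 0, 0],
  [0, -0.06, 0, 0],
  [0, 0, 0, 0],
])

```text
t: 24.15
eef_pos: [376.2, -291.8, 54.7]
tcp_rot: [0.848, 1.571, -1.604]
ft_force: [0.2, -0.9, 0.4]
opening: 0.001
```

```bash
python3 -c "
from h import *
rep()
im=read_camera('wrist');cv2.imwrite('pics/w13.png',cv2.resize(im[:,:,::-1],(800,600),interpolation=cv2.INTER_CUBIC))
im=im[20:100,250:360];cv2.imwrite('pics/w13z.png',cv2.resize(im[:,:,::-1],(800,582),interpolation=cv2.INTER_CUBIC))
"
```

```text
t 24.15 pos [ 376.23 -291.84   54.68] yaw_y -50.47 lever frame: rad 56.23 tan -27.8 Fy 0.78 Fz 0.43
```

View pics/w13.png

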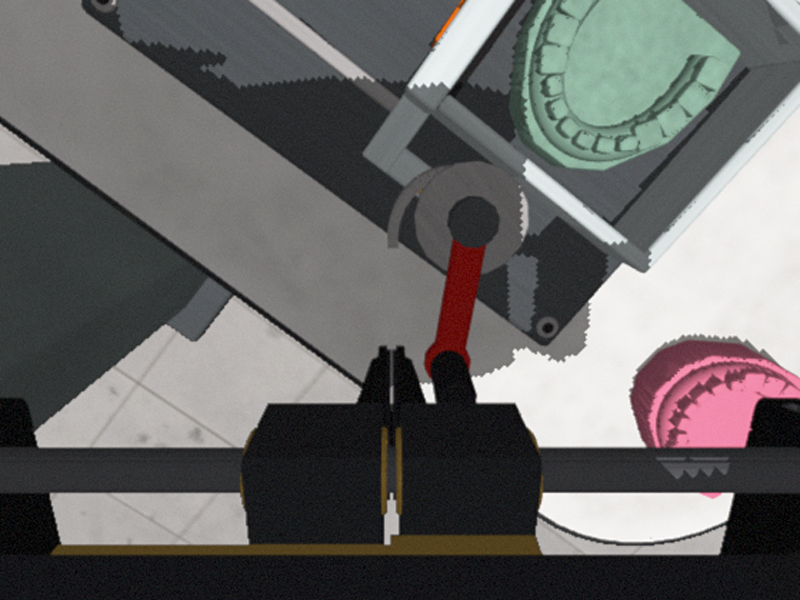

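View pics/w13z.png

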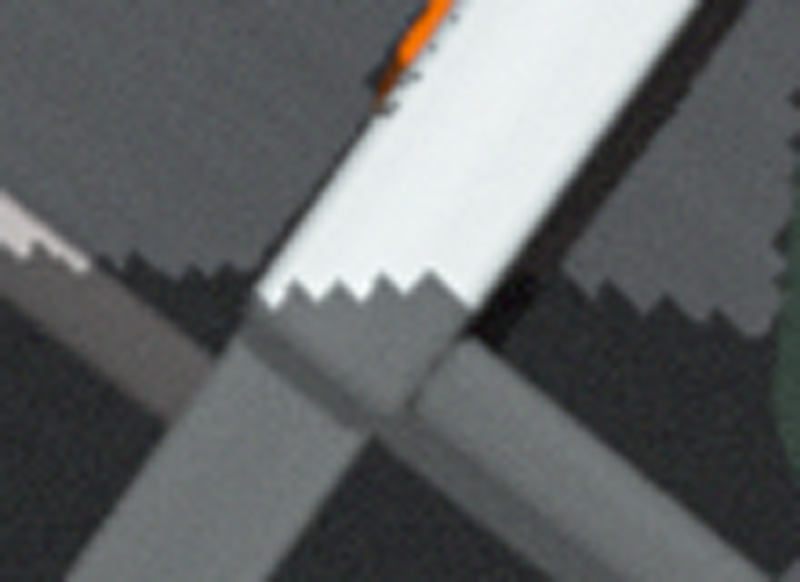

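```bash
python3 - <<'E'
from h import *
i=camera_info('wrist')
def C(pos,yaw):
    a=np.radians(yaw);y=np.array([np.cos(a),np.sin(a),0]);x=np.array([0,0,-1.]);z=np.cross(x,y)
    T=np.eye(4);T[:3,:3]=np.c_[x,y,z];T[:3,3]=pos;T=T@i['hand_eye'];return i['mtx'],T[:3,:3],T[:3,3]
for n,pos,yaw,h,k in [('w5',(429.25,-192,198.99),-87.1,(525,265),(464,323)),('w6',(411.25,-221.36,53.49),-129,(472,218),(467,358)),('w7',(379.11,-275.41,54.51),-77.34,(437,220),(430,358)),('w8',(380.03,-289.77,54.42),-63.42,(437,219),(430,358)),
 ('w11',(381.98,-298.94,54.44),-50.48,(448,221),(432,358)),('w12',(380.39,-296.94,54.73),-50.48,(456,221),(432,358)),('w13',(376.23,-291.84,54.68),-50.47,(474,221),(447,358))]:
    c=C(pos,yaw)
    H=ray(c,np.array(h)*.7,48)[:2];Kn=ray(c,np.array(k)*.7,46)[:2];d=Kn-H
    a=np.degrees(np.arctan2(d[1],d[0]))%360
    print(n,H.round(1),Kn.round(1),np.linalg.norm(d).round(1),'lever',a.round(1),'cam',np.radians(a-135).round(3))
E
```

```text
w5 [ 438.8 -277.6] [ 395.7 -241.9] 55.9 lever 140.4 cam 0.094
w6 [ 439.6 -278.6] [ 397.1 -245.4] 53.9 lever 142.0 cam 0.123
w7 [ 438.1 -277.1] [ 385.7 -287.8] 53.5 lever 191.5 cam 0.987
w8 [ 438.  -277.1] [ 389.4 -300.2] 53.9 lever 205.5 cam 1.23
w11 [ 437.6 -277. ] [ 394.  -307.6] 53.3 lever 215.1 cam 1.397
w12 [ 437.8 -277.2] [ 392.3 -305.7] 53.7 lever 212.1 cam 1.345
w13 [ 437.6 -277. ] [ 391.8 -305.1] 53.7 lever 211.5 cam 1.336
```

```bash
python3 - <<'E'
import cv2,numpy as np
def crop(f,cx,cy,s,Z): # s: scale of file px per raw px
    im=cv2.imread(f); h=int(20*s); c=im[max(0,int(cy)-h):int(cy)+h,int(cx)-h:int(cx)+h]
    return cv2.resize(c,(390,290) if 0 else (390,390),interpolation=cv2.INTER_CUBIC)
a=[crop('pics/w8.png',378,115,1.43,0),crop('pics/w9.png',262,265,3.64,0)]
b=[crop('pics/w10.png',300,262,3.64,0),crop('pics/w13z.png',405,400,7.27,0)]
o=np.hstack([np.vstack(a),np.vstack(b)]);o=cv2.resize(o,(600,600));cv2.imwrite('pics/cmp.png',o)
E
```

```text
(no output)
```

View pics/cmp.png

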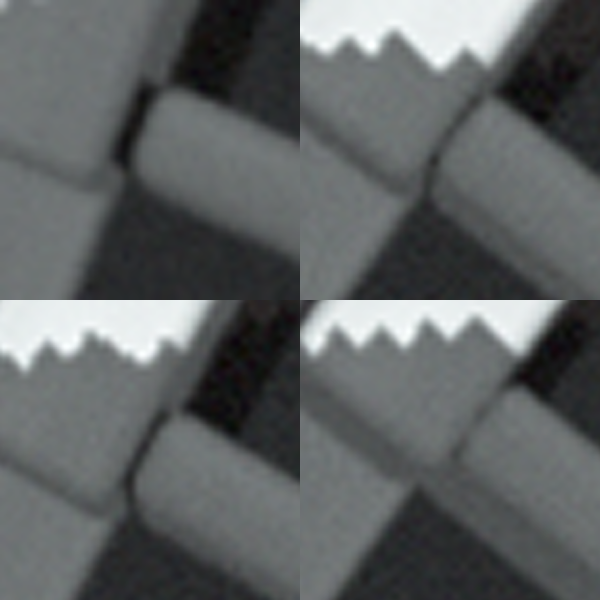

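Crops at like scale (left column w8 then w9, right column w10 then w13): the gate–wall gap shrinks to a hairline of about 0.2 mm, and it stays so after release. I'll push once more, straight, to confirm the force rises steadily rather than plateauing.

Request:
step_arm([
  [0, 0.05, 0, 0],
  [0, 0.05, 0, 0],
  [0, 0, 0, 0],
])

```text
t: 24.58
eef_pos: [379.7, -296.1, 54.6]
tcp_rot: [1.36, 1.571, -1.092]
ft_force: [-0.7, -0.1, -0.0]
opening: 0.003
```

Request:
step_arm([
  [0, 0.02, 0, 0],
  [0, 0.02, 0, 0],
  [0, 0, 0, 0],
])

```text
t: 24.95
eef_pos: [380.5, -297.1, 54.5]
tcp_rot: [-1.424, 1.57, 2.407]
ft_force: [-0.8, 1.0, 0.6]
opening: 0.004
```

Request:
step_arm([
  [0, 0.02, 0, 0],
  [0, 0, 0, 0],
])

```text
t: 25.2
eef_pos: [380.9, -297.7, 54.5]
tcp_rot: [-1.41, 1.569, 2.422]
ft_force: [-4.0, 2.3, 1.4]
opening: 0.003
```

Request:
step_arm([
  [0, 0.02, 0, 0],
  [0, 0, 0, 0],
])

```text
t: 25.45
eef_pos: [381.3, -298.3, 54.5]
tcp_rot: [-1.413, 1.568, 2.418]
ft_force: [-5.6, 3.5, 2.9]
opening: -0.0
```

```bash
python3 -c "
from h import *
rep()"
```

```text
t 25.45 pos [ 381.3  -298.25   54.5 ] yaw_y -50.47 lever frame: rad 56.4 tan -19.63 Fy -6.27 Fz 2.04
```

Request:
step_arm([
  [0, 0.02, 0, 0],
  [0, 0, 0, 0],
])

```text
t: 25.7
eef_pos: [381.7, -298.9, 54.5]
tcp_rot: [-1.402, 1.568, 2.429]
ft_force: [-6.3, 3.9, 3.5]
opening: 0.004
```

Request:
step_arm([
  [0, 0.02, 0, 0],
  [0, 0, 0, 0],
])

```text
t: 25.95
eef_pos: [382.1, -299.4, 54.5]
tcp_rot: [-1.406, 1.567, 2.426]
ft_force: [-8.6, 4.2, 5.5]
opening: 0.004
```

```bash
python3 -c "
from h import *
rep()"
```

```text
t 25.95 pos [ 382.06 -299.44   54.46] yaw_y -50.47 lever frame: rad 56.57 tan -18.24 Fy -8.77 Fz 3.97
```

Request:
step_arm([
  [0, 0.02, 0, 0],
  [0, 0, 0, 0],
])

```text
t: 26.2
eef_pos: [382.5, -300.0, 54.5]
tcp_rot: [-1.403, 1.566, 2.429]
ft_force: [-9.8, 4.8, 5.3]
opening: 0.002
```

Request:
step_arm([
  [0, 0.02, 0, 0],
  [0, 0, 0, 0],
])

```text
t: 26.45
eef_pos: [382.8, -300.6, 54.4]
tcp_rot: [-1.404, 1.566, 2.428]
ft_force: [-11.7, 5.1, 7.4]
opening: 0.004
```

```bash
python3 -c "
from h import *
rep()"
```

```text
t 26.45 pos [ 382.84 -300.62   54.44] yaw_y -50.47 lever frame: rad 56.72 tan -16.83 Fy -11.4 Fz 5.78
```

Request:
step_arm([
  [0, 0.02, 0.004, 0],
  [0, 0, 0, 0],
])

```text
t: 26.7
eef_pos: [383.2, -301.3, 54.4]
tcp_rot: [-1.427, 1.565, 2.405]
ft_force: [-11.8, 5.9, 8.2]
opening: 0.005
```

```bash
python3 -c "
from h import *
rep()
im=read_camera('wrist');cv2.imwrite('pics/w14raw.png',im[:,:,::-1]);cv2.imwrite('pics/w14.png',cv2.resize(im[30:130,230:363,::-1],(798,600),interpolation=cv2.INTER_CUBIC))
rep()"
```

```text
t 26.7 pos [ 383.16 -301.26   54.42] yaw_y -50.47 lever frame: rad 56.88 tan -16.13 Fy -12.01 Fz 5.34
t 26.75 pos [ 383.19 -301.26   54.43] yaw_y -50.47 lever frame: rad 56.86 tan -16.11 Fy -13.24 Fz 5.45
```

View pics/w14.png

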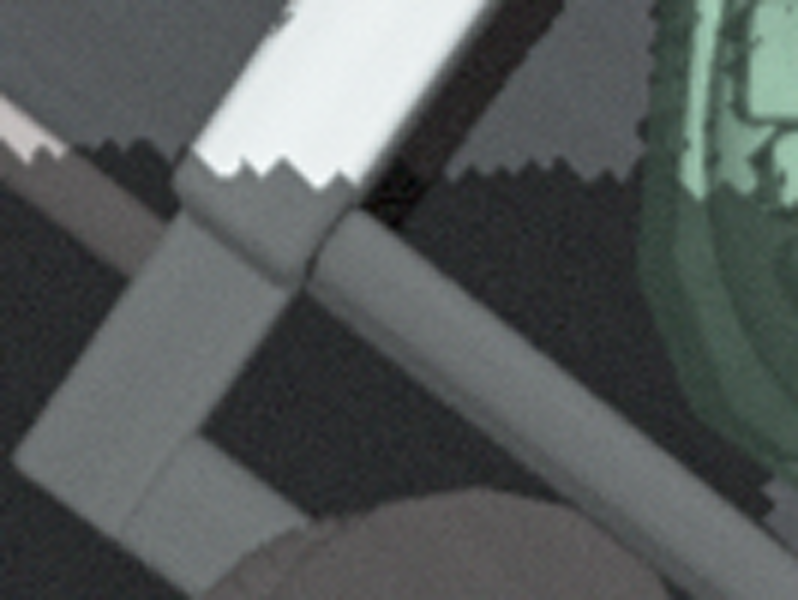

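Request:
step_arm([
  [0, 0.015, 0.004, 0],
  [0, 0, 0, 0],
])

```text
t: 27.0
eef_pos: [383.4, -301.7, 54.4]
tcp_rot: [-1.445, 1.565, 2.387]
ft_force: [-11.5, 8.2, 8.1]
opening: 0.004
```

```bash
python3 -c "
from h import *
rep()
for n in ('side',): im=read_camera(n)
rep();read_camera('side');rep()"
```

```text
t 27.0 pos [ 383.4  -301.72   54.37] yaw_y -50.47 lever frame: rad 56.99 tan -15.63 Fy -13.67 Fz 3.67
t 27.05 pos [ 383.42 -301.75   54.41] yaw_y -50.47 lever frame: rad 56.99 tan -15.59 Fy -12.85 Fz 3.07
t 27.1 pos [ 383.41 -301.73   54.4 ] yaw_y -50.46 lever frame: rad 56.98 tan -15.62 Fy -12.92 Fz 4.27
```

Held steadily at about 13 N with no slip or creep. I'll release, withdraw, and take the same overhead view as before tightening (w5) to measure how far the gate moved.

Request:
step_arm([
  [0, -0.06, 0, 0],
  [0, -0.1, 0, 0],
  [0, -0.14, 0, 0],
  [-0.5, 0, 0, 0],
  [-0.8, 0, 0, 0],
  [-0.8, 0, 0, 0.8],
  [-0.5, 0, 0, 0.95],
  [-0.3, 0, 0, 0.95],
  [0, 0, 0, 0.95],
  [0, 0, 0, 0.92],
  [0, -0.6, -0.4, 0],
  [0, -0.7, -0.4, 0],
  [0, -0.6, -0.4, 0],
  [0, 0, 0, 0],
  [0, 0, 0, 0],
])

```text
t: 28.98
eef_pos: [430.9, -194.3, 199.7]
tcp_rot: [2.202, 1.57, -0.887]
ft_force: [-0.2, 0.3, 1.3]
opening: 0.005
```

```bash
python3 -c "
from h import *
s=rep();np.save('w15.npy',s,allow_pickle=True);print(s['joints'])
im=read_camera('wrist');cv2.imwrite('pics/w15raw.png',im[:,:,::-1]);cv2.imwrite('pics/w15.png',cv2.resize(im[:,:,::-1],(800,600),interpolation=cv2.INTER_CUBIC))
"
```

```text
t 28.975 pos [ 430.88 -194.3   199.67] yaw_y -87.01 lever frame: rad 2.07 tan -83.42 Fy -0.29 Fz 0.17
[-5.63380145e-01  2.94416218e-01  1.93865410e+00 -2.63256455e-04
  9.07903677e-01  9.55403019e-01]
```

View pics/w15.png

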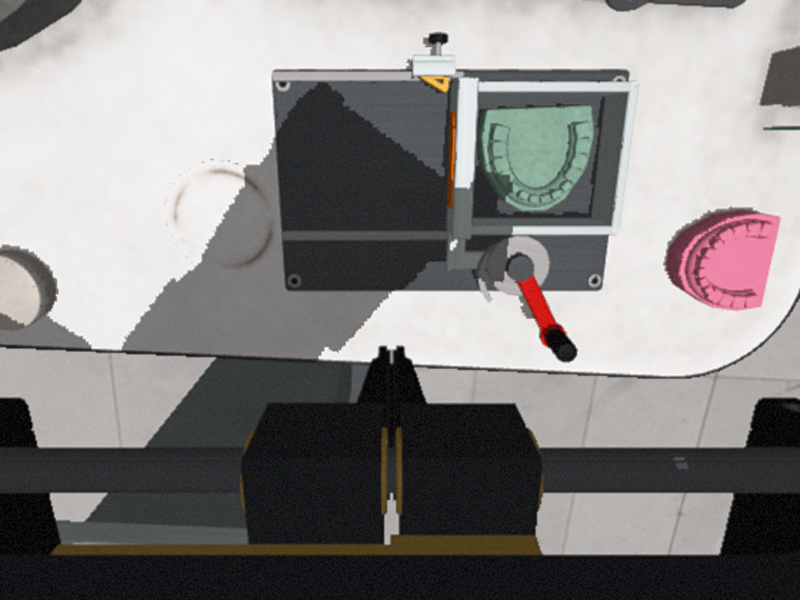

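```bash
python3 - <<'E'
from h import *
for n in ('w5','w15'):
    s=np.load(n+'.npy',allow_pickle=True).item();c=cam('wrist',s)
    g=cv2.imread(f'pics/{n}raw.png').astype(float);g=cv2.GaussianBlur(g,(3,3),0)
    out=[]
    for v in range(78,118,3):
        r=g[v-1:v+2].mean(0); gr=r.mean(1); d=np.diff(gr)
        def edge(lo,hi,sgn):
            k=lo+np.argmax(sgn*d[lo:hi]); a,b,e=[sgn*d[k+i] for i in(-1,0,1)]; return k+.5+0.5*(a-e)/(a-2*b+e+1e-9)
        gl=edge(312,328,1); gR=edge(325,345,-1); wl=edge(415,450,1); wr=edge(425,460,-1)
        X=lambda u,z:box(ray(c,(u,v),z))[0]
        out.append([gl,gR,X(gl,52.5),X(gR,52.5),X(wl,48),X(wr,48)])
    o=np.array(out);print(n,np.median(o,0).round(2),o.std(0).round(2)); print(o[::3,2:].round(1))
E
```

```text
w5 [318.1  331.11 -15.78  -4.55  89.32  93.34] [0.45 0.48 0.14 0.12 0.18 1.85]
[[-15.8  -4.6  89.3  93.5]
 [-15.6  -4.5  89.3  93.3]
 [-15.5  -4.5  89.6  93.4]
 [-15.8  -4.7  89.3  93.3]
 [-15.8  -4.4  89.3  93.2]]
w15 [319.39 332.64 -12.25  -0.88  89.28  93.27] [0.33 0.62 0.17 0.12 0.15 0.08]
[[-12.5  -0.6  89.2  93.4]
 [-12.3  -0.9  89.3  93.3]
 [-12.2  -0.8  89.5  93.2]
 [-12.2  -0.9  89.4  93.2]
 [-12.2  -1.   89.3  93.3]]
```

Compared with w5, the gate has moved 3.6 mm relative to the box wall, which matches the 0.0564 to 0.060 travel, so it is home. The catch is out behind the gate, and the cast and the pink look-alike are where they were. Handing in.

```bash
python3 -c "
from cell import *
print(job_done())"
```

```text
the job is handed in; nothing more can be done
None
```

I pushed the gate shut until the spring catch snapped in behind it. I then swung the red lever anticlockwise from about 0.1 rad to about 1.4 rad and let go. The job was handed in at about 29 s of the 69 s allowed, with the gripper clear of everything.

**Final checks**
- **Tightness:** I felt the lever firm up at about 12–13 N at the knob, let go, and pushed a second time. The second push rose steadily to about 13 N and held with no slip; the highest single reading was about 13.7 N, well under the 20 N wrench limit.
- **Gate home:** Overhead pictures before and after tightening show the gate moved 3.6 mm towards the box. That matches the 3.6 mm from the click to fully home. The brass catch stands out behind the gate.
- **Surroundings:** The green cast and the pink look-alike look unmoved. I did not re-check the bottles, bowl, jar and flask, but the arm never went near them.

**What did not fully agree**
- **Seal force:** While the seal was being pressed, the force read 7–11 N with some stick-slip, above the 6 N given in the task.
- **Spring-back:** The lever sprang back about 0.1 rad after the first push, more than its stated bend of about 0.02 rad would explain. The gate was still home when measured after the final release.

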